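# Tug test of a brass banjo elbow on the bench pull gauge

## Task

Tug-test the brass elbow that is fitted on the end of the bench pull gauge: take the draw pin (steel shank, blue grip) from the wooden stand, put its shank down through the elbow's eye, and with the pin draw the elbow out against the spring until the gauge's black pointer stands level with the red load clip, without pulling well past it. Keep the load on: finish still gripping the upright pin with the pointer held steady at the clip. Do not shift the clip, and leave the plug gauge in the stand and the tin and loose elbows where they are.

Things in the scene. Friction and masses are not known exactly. Their poses are not given: they have to be found in the camera images.
- rig: bench pull gauge, bolted down: grey base plate 250 x 110 x 12 mm, horizontal spring tube 40 mm across, axis 60 mm above the bench, white scale plate (99 x 52 mm, top at 83 mm) on it. Origin: on the bench, straight below the elbow's eye as it rests; x points back along the tube (base plate from x = 57 to 307 mm), z up. The draw rod comes out at the tube's -x end and is drawn along -x
- test_elbow: brass banjo elbow on the end of the draw rod, moving with it: ring eye 28 mm outside, 20 mm high, with a vertical 17 mm bore right through; behind it a hexagonal stem (20 mm) to the rod. Origin: centre of the eye, 60 mm above the bench (top 70, underside 50, only the bench below). Axes as rig. At rest on a stop; draws out 60 mm along -x against a spring: 3 N at rest, 3 N more per 10 mm
- pointer (a point): the inner end of the black pointer bar (4 mm wide along the tube, 30 mm across it) that rides over the scale plate, 89 mm above the bench. It moves with the draw rod and elbow, always 172 mm behind the centre of the elbow's eye along the tube
- mark (a point): middle of the red load clip (10 mm wide along the tube, at the plate's -y edge), 89 mm above the bench; the axes are those of rig. Pointer and clip are level when they have the same place along the tube, which takes a draw of 25 to 48 mm, set afresh each time. The clip slides stiffly and stays put unless pushed
- stand: dark wooden block 64 x 170 mm, 50 mm high, fixed, with two upright holes 18.5 mm wide right through it, 50 mm either side of its middle along its y axis; one holds the draw pin, the other the plug gauge, either way round. Origin: centre of the underside, z up
- pin: draw pin standing upright in one of the stand's holes, 97 mm long, 0.13 kg. Origin: tip of the steel shank, z along the pin to the grip. Shank 12 mm in diameter, 45 mm long, its lowest 9 mm tapered to 5 mm; collar 26 mm across from 45 to 49 mm, resting on the stand (tip 5 mm above the bench); round blue grip 22 mm across from 49 to 97 mm
- gauge: chrome steel plug gauge standing in the other hole, 98 mm long, 22 mm across its handle; to be left there. Origin: its lower end, 40 mm below the handle's shoulder that rests on the stand
- elbow1: loose brass banjo elbow lying on the bench, like the one on the gauge (65 mm long, 20 mm high); to be left alone. Origin: under the centre of its eye
- elbow2: another loose brass elbow, the same; to be left alone
- elbow3: another loose brass elbow, the same; to be left alone
- tin: round green enamel tin with lid, 79 mm across, 58 mm high, standing on the bench; to be left alone. Origin: centre of its underside
Things that resemble listed ones, but are neither listed nor needed, are in the scene too. There is more than one size of the pin; the one meant has the size given above. Leave any orange look-alike of the gauge alone.

How it is judged:
By the outcome, as a careful person would: the job done as asked, in the order asked, and still so for the second after the job is handed in, while the arm keeps its last pose, push and grip.
It also fails if it takes over 48 s, if anything falls off the work surface, if the arm or the gripper's body presses on something with over 40 N, if the wrist force passes 120 N, or if a joint passes its speed limit or range.

## Robot

A 6-joint arm with a two-finger parallel gripper is mounted at the origin on the work surface. World frame = base frame: x ahead of the robot, y to its left, z up, the work surface at z = 0. Lengths are in mm, angles in rad, forces in N, time in s.
With the tool pointing down it reaches from about 275 to 750 mm from the base axis. Payload 10.2 kg.
Tool frame: the origin (TCP) lies at the very end of the fingers, on their centre line; the grasp point (between the pads) lies 19 mm behind it (ctrl.pinch_z is the distance from the TCP to the grasp point, in mm); y points along the fingers, z is the direction in which the jaws open and shut, and the axes are right-handed (so a half turn about y gives the same grasp; the last joint's range is limited). The gripper opens to 85 mm and grips with 20 to 120 N. Pads are 22 mm wide; open, the fingers measure 114 mm over their backs; the gripper's body (76 mm by 85 mm) begins 54 mm behind the grasp point. The pads swing forward as they close: fully open they stand 13 mm farther back than shut.
Start: joints at [-0.223, 0.313, 1.498, -0, 1.331, -0.223], TCP at [525.006, -0.013, 207.394] pointing down, gripper open.
Joint ranges: [-2.94, 2.94], [-0.97, 2.17], [0.19, 2.56], [-1.23, 4.37], [0.02, 3.11], [-2.88, 2.88]. Speed limits (rad/s): [2.39, 2.39, 3.01, 3.14, 3.14, 3.14].

## Interface

Orientations are given as a unit quaternion [w, x, y, z].
In Python, from rig import sense, eyes, ctrl gives the robot as it stands. The module is installed in compiled form; this text tells all that it offers.
- The arm moves only by the shell command python3 -m handwheel 'ROWS' [FORCE]. ROWS is JSON, a list of rows, each an object of numbers: "grip": the finger opening in mm, from 0 to 85.4; "tx", "ty", "tz": the shift along the tool's x, y, z in mm; "wx", "wy", "wz": the turn, a rotation vector about the tool's x, y, z in rad. In form: [{"grip": .., "tx": .., "ty": .., "tz": .., "wx": .., "wy": .., "wz": ..}, ...]. A call has 1 to 10 rows; each row shifts and turns the commanded pose from where the row before left it, along the tool's axes as they then stand; what a row does not reach is not made up. A row lasts 1/12 s, in which the tool goes at most 41.7 mm and 7.16 degrees, less where a joint would pass 70% of its speed; a pose out of reach is approached as far as the arm can. A call is refused whole if a number of a shift passes 41.7 or a number of a turn 0.125, either way. A call with a gripper value outside its range is refused whole. The fingers move at their own pace and stop on an object; FORCE is the grip in N (left out, the last holds). Time passes only in rows, so rows that do not move let the fingers close. It gives the time, the measured TCP pose, the force and the opening at its end, in the units of the state.
- sense(): the state, without advancing time (a new reading comes with each control period).
- eyes.capture(name): name is "scene" or "side" or "wrist"; returns a dict with "pixels" (480x640x3 uint8, red, green, blue), "mtx" (3x3 intrinsics, pixels), "R" (3x3) and "t" (3): a world point X has camera coordinates R X + t. Camera axes: x right, y down, z forward; pixel columns grow to the right and rows downward; lengths in mm; the calibration is good to about 2 mm. A picture is of the moment at which its call begins. There is no depth.
- ctrl.finish_job(): hands the job in, once; it reports no verdict.
The state is a dict: "time_s": time; "joints": joint angles; "dq": joint speeds; "tau": joint torques, N m; "eef_pos": TCP position; "ee_rot": TCP orientation; "force": force on the tool from outside, world axes, zero at the start; "wrist_torque": the same for the moment, N m; "grip_width": opening from 0.0 (shut) to 1.0 (fully open).
Only numpy, scipy, OpenCV 4.12 (cv2) and the standard library are available. Lean on these libraries where they do the work, as an engineer would, in place of code of your own. Each camera call takes 0.05 s, during which the arm holds its last target.

## Working session

There is one attempt and no reset: what is moved stays moved. The work goes in short steps, Python scripts to look and compute and a shell command to move; the robot and the scene stay as the last step left them, time stands still between calls to the robot, and variables do not carry over. Pictures are saved under pics/ and viewed, and the job is handed in when it is done.

```bash
mkdir -p pics; ls; python3 - <<'E'
from rig import sense, eyes, ctrl
import cv2
print(sense(), ctrl.pinch_z)
for n in ["scene","side","wrist"]:
    c=eyes.capture(n); cv2.imwrite(f"pics/{n}0.png",c["pixels"][:,:,::-1])
    print(n,c["mtx"].tolist(),c["R"].tolist(),c["t"].tolist())
E
```

```text
pics
{'time_s': 0.0, 'joints': array([-2.23393294e-01,  3.13464518e-01,  1.49844095e+00,  2.02305059e-05,
        1.33099754e+00, -2.23366661e-01]), 'dq': array([ 6.83675326e-04, -6.74187423e-05, -6.39138609e-04,  1.55508119e-03,
        2.16008149e-04, -4.64388384e-04]), 'tau': array([-5.78409599e-04, -4.12261176e+01, -2.59742296e+01, -3.58453699e-04,
        4.11797926e-03, -1.23038126e-05]), 'eef_pos': array([5.24713266e+02, 6.21232772e-02, 2.06826211e+02]), 'ee_rot': array([ 0.49975103, -0.50023303,  0.50040348, -0.49961203]), 'force': array([-0.42479267, -1.18607036,  0.41898089]), 'wrist_torque': array([-0.01497696,  0.01947054,  0.07523971]), 'grip_width': 1.0005053570462483} 18.700000000000003
scene [[470.87059986502106, 0.0, 320.4518436064992], [0.0, 470.87059986502106, 235.7488403457989], [0.0, 0.0, 1.0]] [[0.8144040256010885, 0.580245088452235, -0.007856233945077607], [0.35664266534178835, -0.511154371431734, -0.7820020574296043], [-0.4577686013070872, 0.6340637553852825, -0.623226332694685]] [-505.0611552904359, -99.22399126979053, 1374.7616498360405]
side [[464.00411964373285, 0.0, 321.14940280295764], [0.0, 464.00411964373285, 250.72510934006078], [0.0, 0.0, 1.0]] [[-0.9038290666171976, -0.42788739391124425, -0.0023230302902709386], [-0.29704273208903736, 0.631334324973401, -0.716367632869786], [0.3079912882712208, -0.6467838497073223, -0.6977191541779616]] [557.1682925432774, 189.93990266372262, 813.4993567184786]
wrist [[363.966356985423, 0.0, 319.23770906793857], [0.0, 363.966356985423, 243.02528988160074], [0.0, 0.0, 1.0]] [[0.9999985005033973, -0.0005424971382864055, -0.001644593510202859], [-9.593346821248895e-05, -0.965561640223024, 0.2601743833020368], [-0.001729100265608384, -0.2601738353998735, -0.9655602444102558]] [-524.2332247508548, -34.012537783310435, 380.00037701398975]
```

View pics/scene0.png

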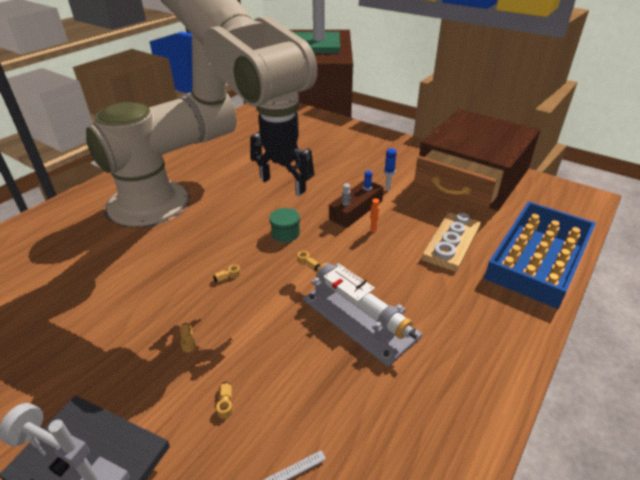

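View pics/side0.png

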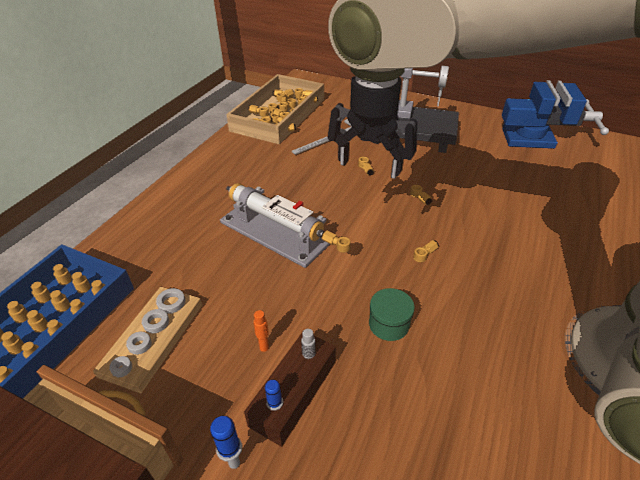

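View pics/wrist0.png

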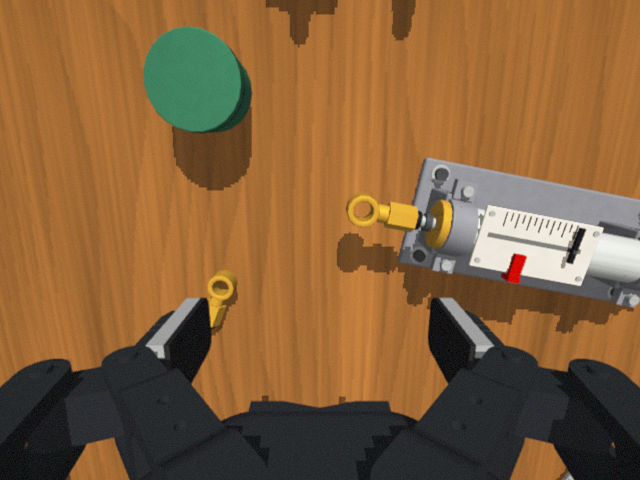

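Candidates for the pin: the blue grip in the stand at side (274,395) / scene (368,180), and the bigger blue pin outside the stand at side (227,440) / scene (390,165). The orange look-alike is at side (261,330), and the chrome gauge in the stand at side (308,345). By the description I choose the one in the stand, and check it in a crop.

```bash
python3 - <<'E'
import cv2, numpy as np
a=cv2.imread("pics/side0.png")[310:480,180:360]; b=cv2.imread("pics/scene0.png")[140:250,310:430]; w=cv2.imread("pics/wrist0.png")[150:310,330:640]
a=cv2.resize(a,None,fx=3.3,fy=3.3,interpolation=cv2.INTER_CUBIC); 
b=cv2.resize(b,None,fx=5,fy=5,interpolation=cv2.INTER_CUBIC)
w=cv2.resize(w,None,fx=2.5,fy=2.5,interpolation=cv2.INTER_CUBIC)
cv2.imwrite("pics/c1.png",a);cv2.imwrite("pics/c2.png",b);cv2.imwrite("pics/c3.png",w)
E
```

```text
(no output)
```

View pics/c1.png

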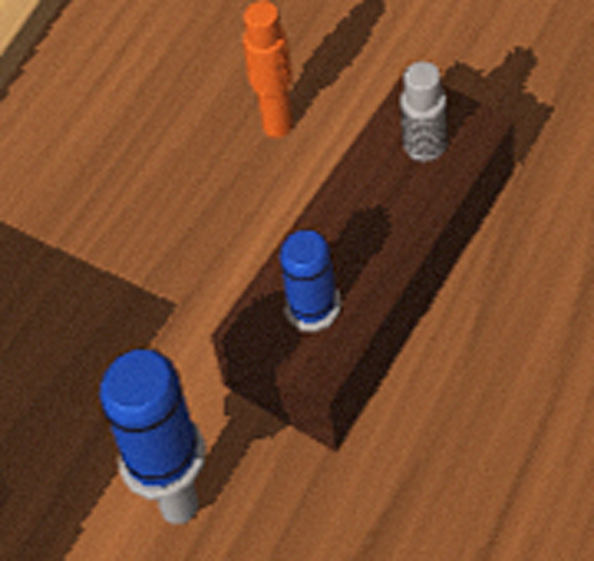

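View pics/c2.png

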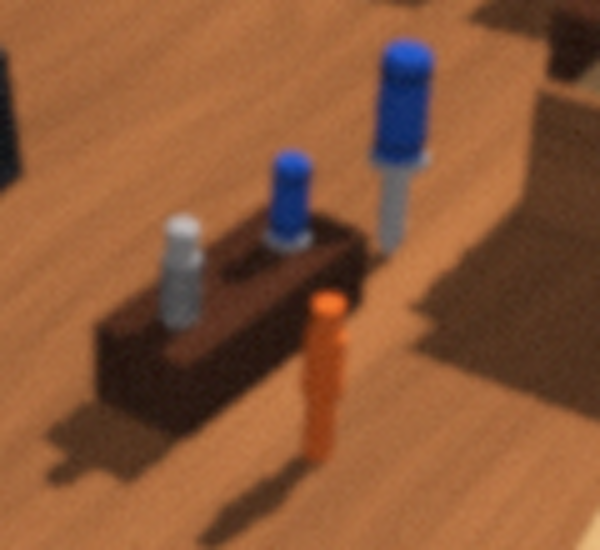

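View pics/c3.png

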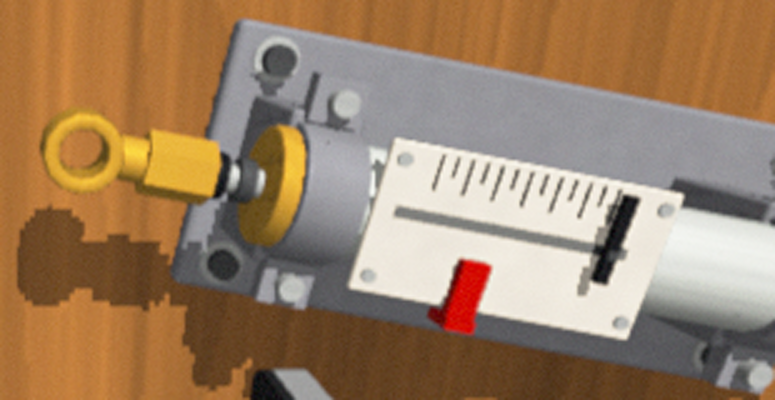

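```bash
cat > h.py <<'E'
import numpy as np, cv2
from rig import sense, eyes, ctrl
from scipy.spatial.transform import Rotation as Ro
def bp(c,u,v,z):
    R=np.array(c["R"]);t=np.array(c["t"]);K=np.array(c["mtx"])
    C=-R.T@t; d=R.T@np.linalg.inv(K)@np.array([u,v,1.]); return C+d*(z-C[2])/d[2]
def pj(c,X):
    p=np.array(c["mtx"])@(np.array(c["R"])@np.array(X,float)+np.array(c["t"])); return p[:2]/p[2]
def save(c,name,box=None,f=1):
    a=c["pixels"][:,:,::-1]
    if box: a=a[box[1]:box[3],box[0]:box[2]]
    cv2.imwrite("pics/"+name,cv2.resize(a,None,fx=f,fy=f,interpolation=cv2.INTER_CUBIC))
def st():
    s=sense(); q=s["ee_rot"]; M=Ro.from_quat([q[1],q[2],q[3],q[0]]).as_matrix()
    print("t",round(s["time_s"],2),"tcp",s["eef_pos"].round(1),"F",s["force"].round(1),"Tq",s["wrist_torque"].round(2),"g",round(s["grip_width"]*85.4,1)); print(M.round(3).tolist(),s["joints"].round(2)); return s,M
E
python3 - <<'E'
from h import *
S=eyes.capture("side");C=eyes.capture("scene");W=eyes.capture("wrist")
print("pin side top",bp(S,272.4,384.8,102),"collar",bp(S,274.8,405.5,52))
print("pin scene top",bp(C,310+291/5,140+160/5,102),"collar",bp(C,310+288/5,140+240/5,52))
print("big side top",bp(S,180+140/3.3,310+375/3.3,150),"tip",bp(S,180+180/3.3,310+515/3.3,0))
print("big scene base",bp(C,310+392/5,140+247/5,0))
print("gauge",bp(S,180+422/3.3,310+75/3.3,108),bp(C,310+183/5,140+222/5,108))
f=lambda u,v,z:bp(W,330+u/2.5,150+v/2.5,z)
print("eye W",f(82,150,70))
print("ptr",f(630,203,89),f(601,277,89),"clip",f(474,270,89),f(458,320,89),"plate corners",[f(*p,83) for p in [(394,140),(684,194),(630,337),(349,288)]])
print("eye S",bp(S,343,241,70),"eye C",bp(C,303,257,70))
E
```

```text
pin side top [520.85800803 365.05728125 102.        ] collar [518.07307782 370.30451355  52.        ]
pin scene top [525.82745968 360.84602836 102.        ] collar [528.49888419 358.47296013  52.        ]
big side top [533.69980836 460.19062256 150.        ] tip [541.41929586 457.11598886   0.        ]
big scene base [544.44695462 458.47614899   0.        ]
gauge [513.21512481 265.89233117 108.        ] [516.56445876 265.47112048 108.        ]
eye W [561.48451102  12.4463804   70.        ]
ptr [736.50321068  -1.58405564  89.        ] [731.63831438 -26.63828219  89.        ] clip [689.43734953 -24.21209832  89.        ] [686.59057743 -41.70968852  89.        ] plate corners [array([660.74106821,  17.9513092 ,  83.        ]), array([7.58095252e+02, 3.48081628e-02, 8.30000000e+01]), array([749.77112591, -50.1678185 ,  83.        ]), array([651.58236891, -32.4601476 ,  83.        ])]
eye S [562.06846905  12.15540166  70.        ] eye C [570.48601783   2.233054    70.        ]
```

The pin in the stand fits the given size: tops and collars agree at 102 and 52 mm, and it is 99 mm from the gauge. The big one outside the stand is the decoy. Pin ≈ (521.5, 363), eye ≈ (561.6, 12.4), rig yaw ≈ -10.3°, draw ≈ 42 mm. Next I turn the jaws to the rig axis and go over the pin.

```bash
python3 -m handwheel '[{"wy":0.09,"grip":85},{"wy":0.09},{"tx":-41,"tz":-8},{"tx":-41,"tz":-8},{"tx":-41,"tz":-8},{"tx":-41,"tz":-8},{"tx":-41,"tz":-8},{"tx":-41,"tz":-8},{"tx":-41,"tz":-8},{"tx":-41,"tz":-8}]' 60
python3 - <<'E'
from h import *
st(); W=eyes.capture("wrist"); save(W,"w1.png"); print(pj(W,[521.5,363,102]),pj(W,[521.5,363,52]))
E
```

```text
t 0.3 tcp [524.9   0.  207.2] F [-0.8  1.3  0.5] Tq [-0.04  0.02  0.02] g 85.2
[[-0.0, -0.0, 1.0], [-1.0, 0.0, -0.0], [-0.0, -1.0, -0.0]] [-0.22  0.31  1.5   0.    1.33 -0.22]
[ 312.71143431 -456.28813583] [ 314.12631626 -332.61791002]invalid input
```

View pics/w1.png

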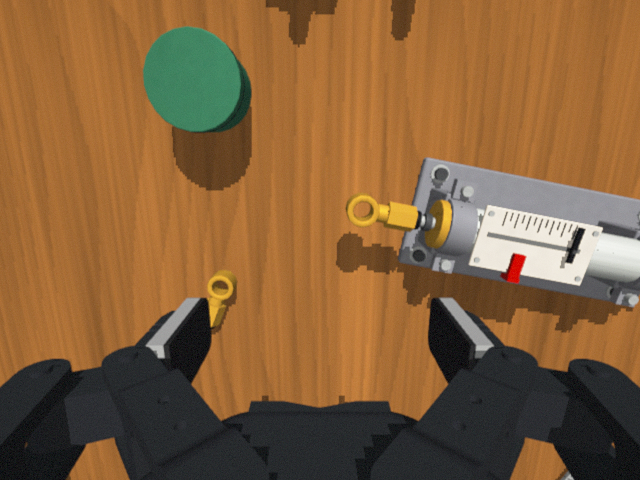

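The command was refused and nothing moved, since rows seemingly need every key. I retry with full rows.

```bash
python3 -m handwheel '[{"grip":85,"tx":0,"ty":0,"tz":0,"wx":0,"wy":0.09,"wz":0},{"grip":85,"tx":0,"ty":0,"tz":0,"wx":0,"wy":0.09,"wz":0},{"grip":85,"tx":-40,"ty":0,"tz":-8,"wx":0,"wy":0,"wz":0},{"grip":85,"tx":-40,"ty":0,"tz":-8,"wx":0,"wy":0,"wz":0},{"grip":85,"tx":-40,"ty":0,"tz":-8,"wx":0,"wy":0,"wz":0},{"grip":85,"tx":-40,"ty":0,"tz":-8,"wx":0,"wy":0,"wz":0},{"grip":85,"tx":-40,"ty":0,"tz":-8,"wx":0,"wy":0,"wz":0},{"grip":85,"tx":-40,"ty":0,"tz":-8,"wx":0,"wy":0,"wz":0},{"grip":85,"tx":-40,"ty":0,"tz":-8,"wx":0,"wy":0,"wz":0},{"grip":85,"tx":-40,"ty":0,"tz":-8,"wx":0,"wy":0,"wz":0}]' 60
python3 - <<'E'
from h import *
st(); W=eyes.capture("wrist"); save(W,"w2.png"); print(pj(W,[521.5,363,102]),pj(W,[521.5,363,52]))
E
```

```text
time_s: 1.18
eef_pos: [518.8, 328.3, 207.4]
ee_rot: [-0.453, 0.453, -0.543, 0.543]
force: [0.7, -0.6, -0.2]
grip_width: 0.993
t 1.18 tcp [518.8 328.3 207.4] F [ 0.7 -0.6 -0.2] Tq [-0.03  0.01  0.03] g 84.8
[[-0.179, 0.0, 0.984], [-0.984, -0.0, -0.179], [0.0, -1.0, 0.0]] [ 0.37  0.51  1.21 -0.    1.42  0.55]
[314.72249363 188.00363074] [315.42297172 181.49590346]
```

View pics/w2.png

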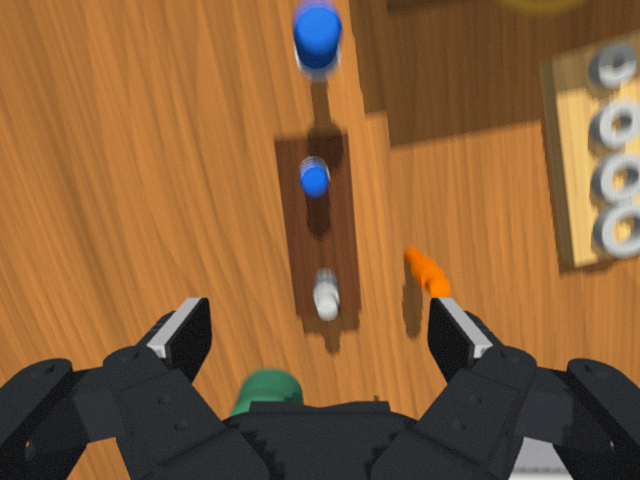

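Picture shows the pin in the stand at (315,180), the gauge at (327,300) and the big decoy at (317,35). It's blurred, so I retake with a crop.

```bash
python3 - <<'E'
from h import *
W=eyes.capture("wrist"); W=eyes.capture("wrist");st(); save(W,"w3.png",(260,110,380,230),5)
hsv=cv2.cvtColor(W["pixels"],cv2.COLOR_RGB2HSV); m=cv2.inRange(hsv,(105,150,60),(130,255,255))
n,l,s,c=cv2.connectedComponentsWithStats(m); print(s[1:].tolist(),c[1:].tolist())
print(pj(W,[521.5,363,102]))
E
```

```text
t 1.33 tcp [518.5 328.5 206.7] F [-0.2 -0.7  0.9] Tq [ 0.03 -0.05  0.03] g 85.1
[[-0.175, -0.001, 0.985], [-0.985, -0.0, -0.175], [0.0, -1.0, -0.001]] [0.37 0.51 1.21 0.   1.42 0.55]
[[299, 14, 48, 68, 2502], [303, 172, 29, 31, 674]] [[322.51638689048764, 46.451638689048764], [317.02225519287833, 187.17359050445103]]
[316.91171873 191.70567214]
```

View pics/w3.png

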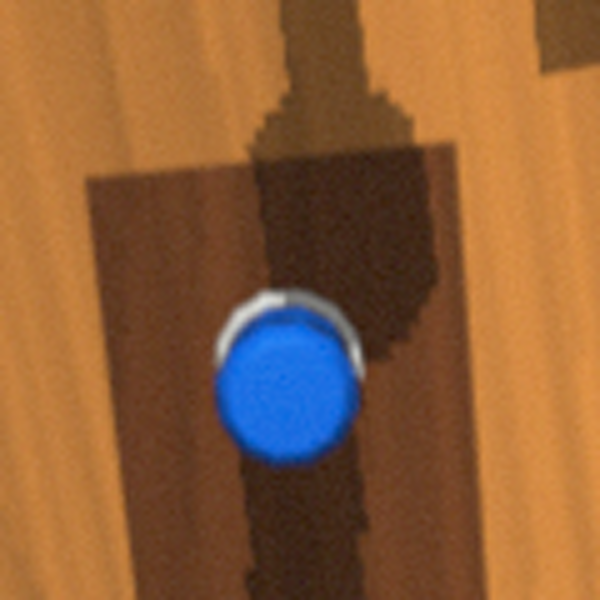

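```bash
python3 - <<'E'
from h import *
W=eyes.capture("wrist"); s,M=st()
a=bp(W,317.6,188.4,102);b=bp(W,318,182.3,52);print(a,b)
for P in (a,b): print(M.T@(np.array([P[0],P[1],58])-s["eef_pos"]))
E
```

```text
t 1.38 tcp [519.  326.8 206.9] F [-0.2  0.2  0.4] Tq [ 0.01 -0.01 -0.01] g 84.7
[[-0.177, -0.001, 0.984], [-0.984, -0.001, -0.177], [0.001, -1.0, -0.0]] [ 0.37  0.51  1.21 -0.    1.42  0.55]
[523.07852476 362.55150447 102.        ] [523.0812421  362.11026784  52.        ]
[-35.98331312 148.89483698  -2.25490193]
[-35.54955337 148.89506792  -2.17397248]
```

```bash
python3 -m handwheel '[{"grip":85,"tx":-35,"ty":0,"tz":-2.5,"wx":0,"wy":0,"wz":0},{"grip":85,"tx":0,"ty":30,"tz":0,"wx":0,"wy":0,"wz":0},{"grip":85,"tx":0,"ty":35,"tz":0,"wx":0,"wy":0,"wz":0},{"grip":75,"tx":0,"ty":34,"tz":0,"wx":0,"wy":0,"wz":0},{"grip":65,"tx":0,"ty":30,"tz":0,"wx":0,"wy":0,"wz":0},{"grip":50,"tx":0,"ty":20,"tz":0,"wx":0,"wy":0,"wz":0},{"grip":50,"tx":0,"ty":0,"tz":0,"wx":0,"wy":0,"wz":0},{"grip":50,"tx":0,"ty":0,"tz":0,"wx":0,"wy":0,"wz":0}]' 60
python3 - <<'E'
from h import *
st(); W=eyes.capture("wrist"); save(W,"w4.png");save(eyes.capture("side"),"s4.png",(180,230,380,480),3)
E
```

```text
time_s: 2.05
eef_pos: [523.5, 359.9, 58.6]
ee_rot: [0.452, -0.453, 0.543, -0.543]
force: [0.0, 0.5, 0.4]
grip_width: 0.586
t 2.05 tcp [523.5 359.9  58.6] F [0.  0.5 0.4] Tq [-0.03  0.02  0.05] g 50.1
[[-0.181, -0.001, 0.984], [-0.984, -0.001, -0.181], [0.001, -1.0, -0.001]] [ 0.42  0.69  1.31 -0.    1.14  0.6 ]
```

View pics/w4.png

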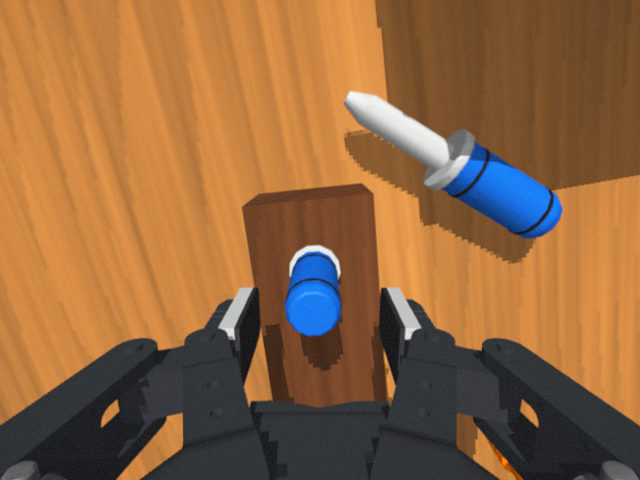

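View pics/s4.png

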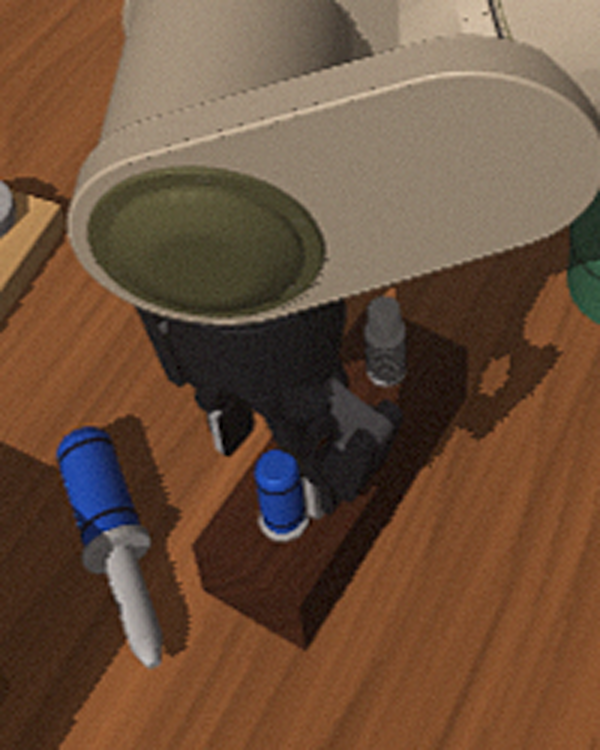

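The big decoy pin toppled as I came down and now lies on the bench at wrist (455,165). Check whether it is still rolling and where my pin stands.

```bash
python3 - <<'E'
from h import *
s,M=st(); W=eyes.capture("wrist"); S=eyes.capture("side"); save(W,"w5.png",(230,90,580,350),2.2)
for z in (102,54): print(pj(W,[523.1,362.3,z]), pj(S,[523.1,362.3,z]))
print("pin from side",bp(S,180+278/3,230+462/3,102),"wrist",bp(W,313,313,102),bp(W,315,270,52))
print("decoy",bp(W,350,98,10),bp(W,545,218,17),bp(S,180+150/3,230+660/3,8))
print(pj(W,s["eef_pos"]))
E
```

```text
t 2.15 tcp [524.4 360.9  60.6] F [-0.3  0.3  0.5] Tq [-0.03 -0.01  0.  ] g 50.1
[[-0.18, 0.003, 0.984], [-0.984, 0.001, -0.18], [-0.002, -1.0, 0.003]] [ 0.42  0.69  1.31 -0.    1.14  0.6 ]
[315.89555406 319.7932461 ] [271.99317363 382.63531244]
[316.518147   276.19534464] [274.40991067 399.05616567]
pin from side [521.14190064 363.7845934  102.        ] wrist [522.53607799 365.28344703 102.        ] [522.80531508 365.03317204  52.        ]
decoy [557.82444303 447.5105641   10.        ] [660.12709232 360.36781914  17.        ] [557.72208094 442.41673577   8.        ]
[319.57363178 283.02909619]
```

View pics/w5.png

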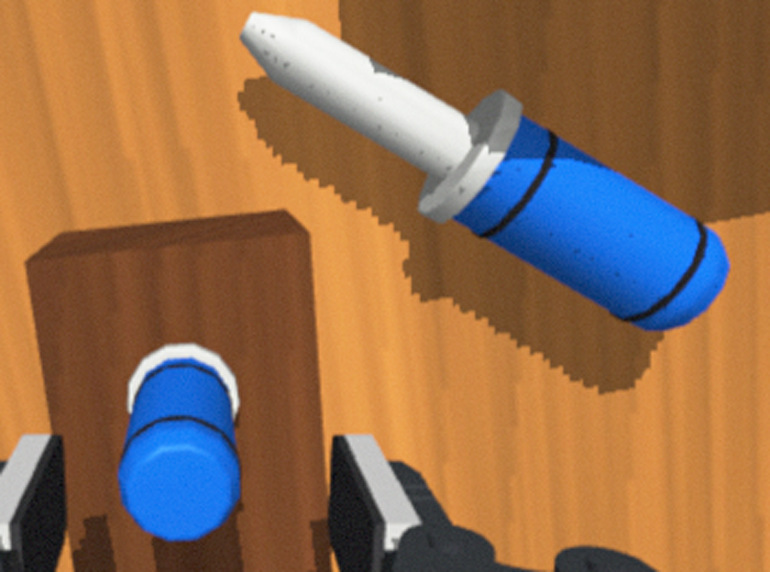

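```bash
python3 -m handwheel '[{"grip":50,"tx":-4,"ty":0,"tz":-1,"wx":0,"wy":0,"wz":0},{"grip":40,"tx":0,"ty":0,"tz":0,"wx":0,"wy":0,"wz":0},{"grip":30,"tx":0,"ty":0,"tz":0,"wx":0,"wy":0,"wz":0},{"grip":18,"tx":0,"ty":0,"tz":0,"wx":0,"wy":0,"wz":0},{"grip":15,"tx":0,"ty":0,"tz":0,"wx":0,"wy":0,"wz":0},{"grip":15,"tx":0,"ty":0,"tz":0,"wx":0,"wy":0,"wz":0}]' 90
python3 - <<'E'
from h import *
st(); W=eyes.capture("wrist"); save(W,"w6.png");save(eyes.capture("side"),"s6.png",(180,230,380,480),2.4)
E
```

```text
time_s: 2.75
eef_pos: [522.9, 365.5, 59.0]
ee_rot: [0.453, -0.453, 0.543, -0.543]
force: [-1.9, -0.1, 5.9]
grip_width: 0.217
t 2.75 tcp [522.9 365.5  59. ] F [-1.9 -0.1  5.9] Tq [0.02 0.36 0.02] g 18.6
[[-0.179, 0.0, 0.984], [-0.984, 0.0, -0.179], [-0.0, -1.0, 0.0]] [0.43 0.7  1.3  0.   1.14 0.61]
```

View pics/w6.png

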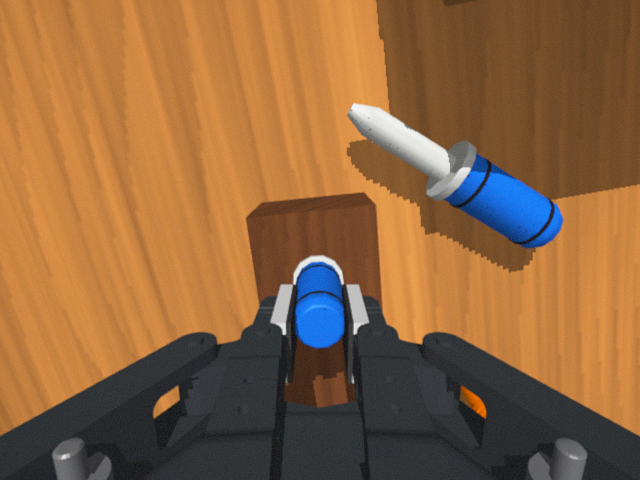

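View pics/s6.png

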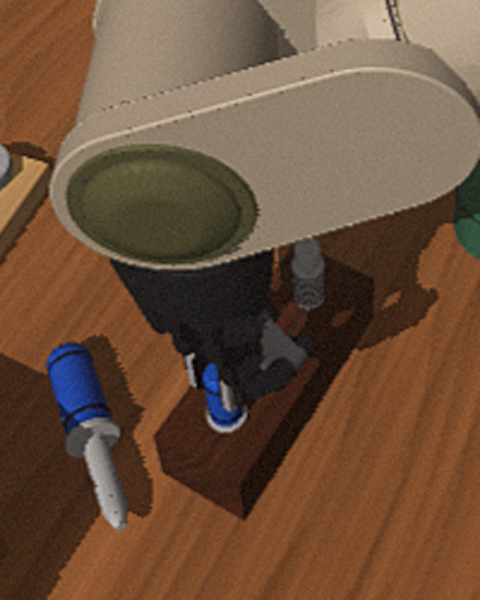

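The pin is gripped and the decoy lies still. Lifting straight up.

```bash
python3 -m handwheel '[{"grip":15,"tx":0,"ty":-10,"tz":0,"wx":0,"wy":0,"wz":0},{"grip":15,"tx":0,"ty":-20,"tz":0,"wx":0,"wy":0,"wz":0},{"grip":15,"tx":0,"ty":-25,"tz":0,"wx":0,"wy":0,"wz":0},{"grip":15,"tx":0,"ty":-30,"tz":0,"wx":0,"wy":0,"wz":0},{"grip":15,"tx":0,"ty":-30,"tz":0,"wx":0,"wy":0,"wz":0},{"grip":15,"tx":0,"ty":-20,"tz":0,"wx":0,"wy":0,"wz":0},{"grip":15,"tx":0,"ty":0,"tz":0,"wx":0,"wy":0,"wz":0}]' 90
python3 - <<'E'
from h import *
st(); W=eyes.capture("wrist"); save(W,"w7.png");save(eyes.capture("side"),"s7.png",(130,180,380,480),2)
save(eyes.capture("scene"),"c7.png",(240,60,460,260),3)
E
```

```text
time_s: 3.43
eef_pos: [524.4, 365.9, 198.7]
ee_rot: [-0.456, 0.45, -0.542, 0.544]
force: [1.1, 0.8, -1.5]
grip_width: 0.22
t 3.43 tcp [524.4 365.9 198.7] F [ 1.1  0.8 -1.5] Tq [ 0.01 -0.03 -0.07] g 18.8
[[-0.179, 0.008, 0.984], [-0.984, 0.003, -0.179], [-0.005, -1.0, 0.007]] [ 0.43  0.57  1.13 -0.    1.43  0.61]
```

View pics/w7.png

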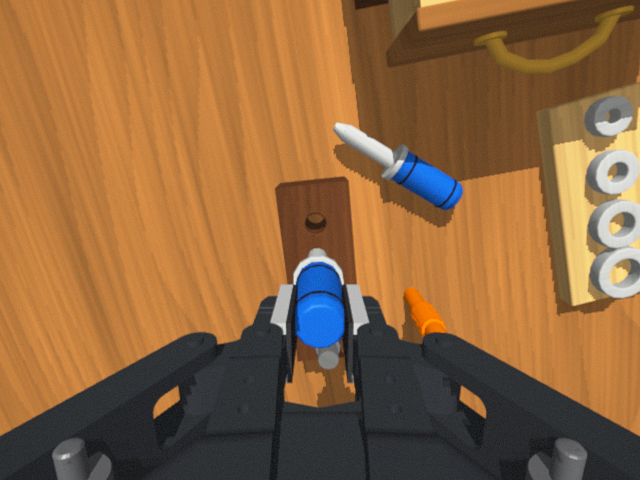

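View pics/s7.png

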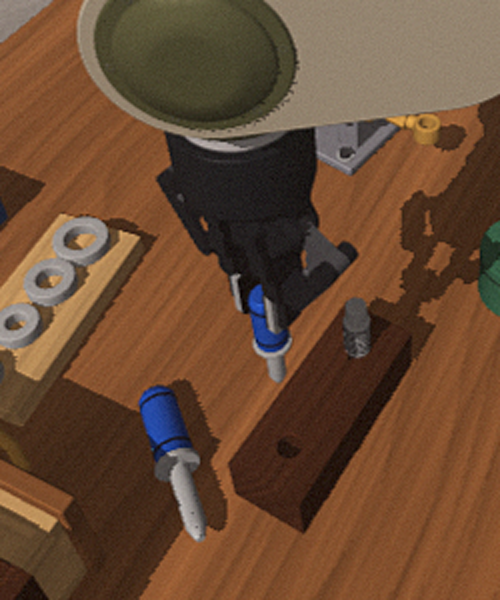

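View pics/c7.png

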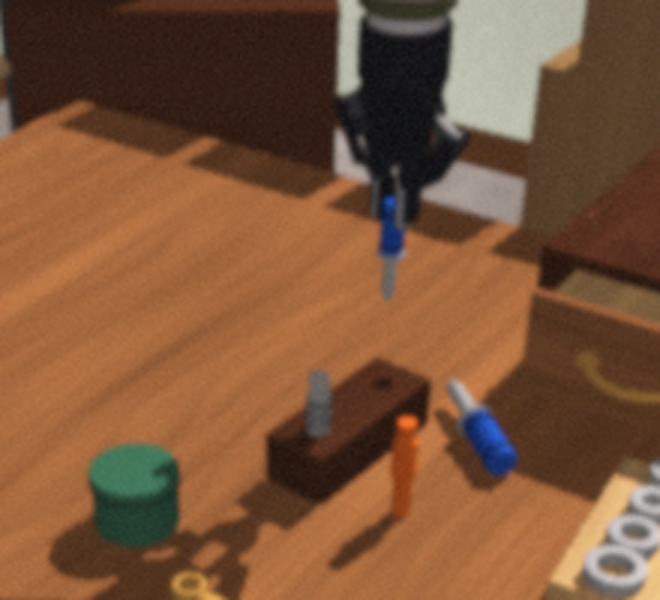

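The shank is out of the stand and hangs straight; the gauge stays put. Carrying it over to the elbow.

```bash
python3 -m handwheel '[{"grip":15,"tx":20,"ty":0,"tz":6,"wx":0,"wy":0,"wz":0},{"grip":15,"tx":40,"ty":0,"tz":11,"wx":0,"wy":0,"wz":0},{"grip":15,"tx":40,"ty":0,"tz":11,"wx":0,"wy":0,"wz":0},{"grip":15,"tx":40,"ty":0,"tz":12,"wx":0,"wy":0,"wz":0},{"grip":15,"tx":40,"ty":0,"tz":12,"wx":0,"wy":0,"wz":0},{"grip":15,"tx":40,"ty":0,"tz":12,"wx":0,"wy":0,"wz":0},{"grip":15,"tx":40,"ty":0,"tz":12,"wx":0,"wy":0,"wz":0},{"grip":15,"tx":40,"ty":0,"tz":12,"wx":0,"wy":0,"wz":0},{"grip":15,"tx":30,"ty":0,"tz":9,"wx":0,"wy":0,"wz":0},{"grip":15,"tx":10,"ty":0,"tz":3,"wx":0,"wy":0,"wz":0}]' 90
python3 -m handwheel '[{"grip":15,"tx":0,"ty":0,"tz":0,"wx":0,"wy":0,"wz":0},{"grip":15,"tx":0,"ty":0,"tz":0,"wx":0,"wy":0,"wz":0}]' 90
python3 - <<'E'
from h import *
st(); W=eyes.capture("wrist"); save(W,"w8.png");save(eyes.capture("side"),"s8.png",(200,80,440,290),3)
save(eyes.capture("scene"),"c8.png",(220,120,440,340),3); print(pj(W,[561.6,12.4,70]))
E
```

```text
time_s: 4.42
eef_pos: [559.9, 9.2, 191.6]
ee_rot: [0.451, -0.453, 0.544, -0.543]
force: [-0.7, 0.3, -1.0]
grip_width: 0.218
time_s: 4.58
eef_pos: [559.8, 13.6, 192.2]
ee_rot: [0.452, -0.453, 0.544, -0.542]
force: [-0.7, 0.4, -0.3]
grip_width: 0.208
t 4.58 tcp [559.8  13.6 192.2] F [-0.7  0.4 -0.3] Tq [ 0.02 -0.   -0.  ] g 17.8
[[-0.18, -0.002, 0.984], [-0.984, 0.001, -0.18], [-0.0, -1.0, -0.002]] [-0.19  0.4   1.41  0.    1.33 -0.  ]
[322.2793676  229.28177176]
```

View pics/w8.png

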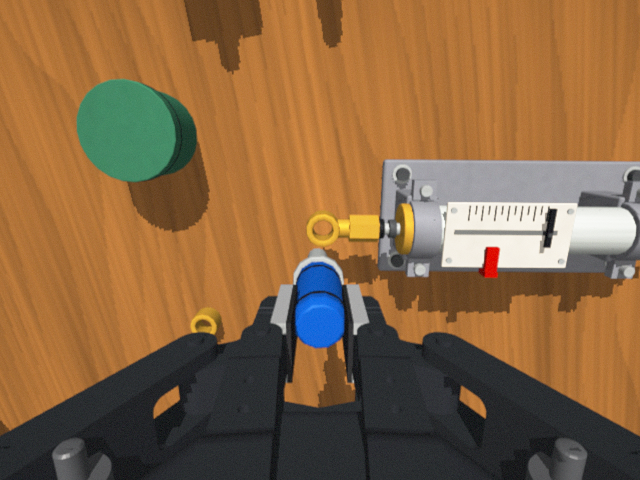

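View pics/s8.png

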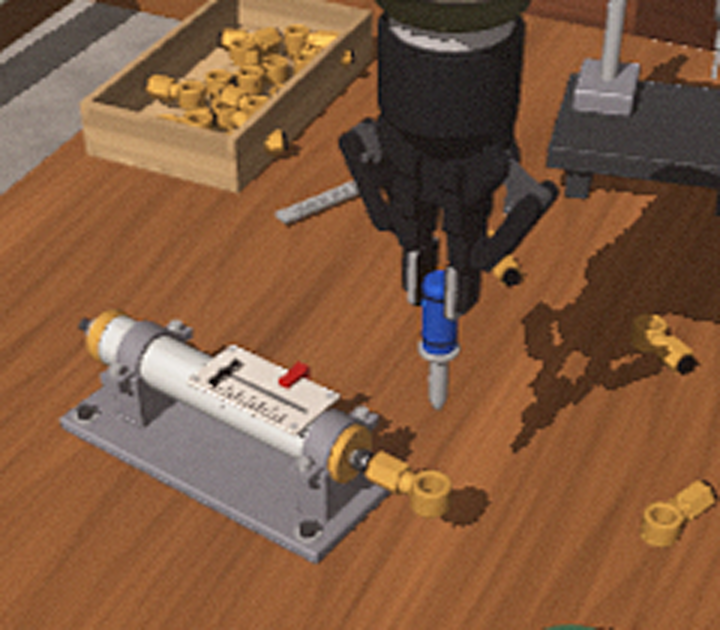

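View pics/c8.png

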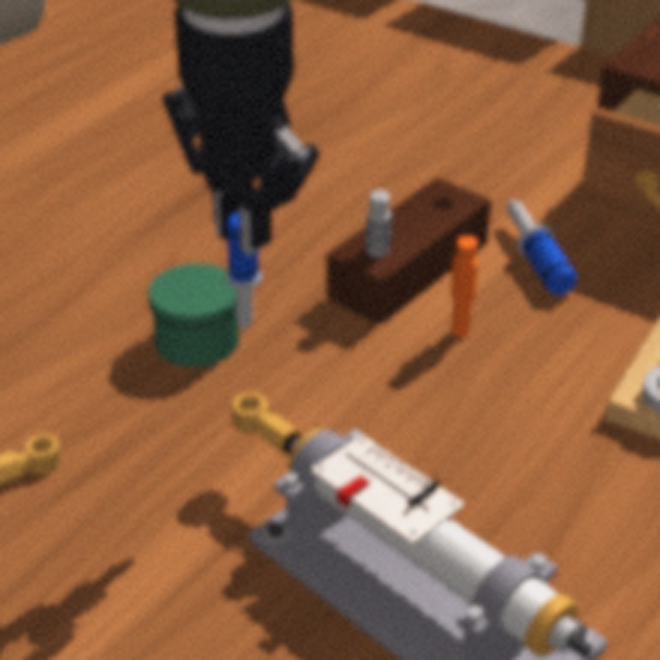

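```bash
python3 - <<'E'
from h import *
W=eyes.capture("wrist"); s,M=st(); T=s["eef_pos"]
save(W,"w9.png",(280,190,360,350),3.75); save(W,"w9b.png",(375,150,640,285),3)
for pz in (0,49,97): print(pz,pj(W,T+[0,0,pz-54]))
S=eyes.capture("side");C=eyes.capture("scene")
for pz in (0,47,97): print(pz,pj(S,T+[0,0,pz-54])-[200,80],pj(C,T+[0,0,pz-54]))
E
```

```text
t 4.78 tcp [560.1  14.7 193.1] F [ 0.   0.1 -1.3] Tq [ 0.08 -0.04 -0.02] g 18.6
[[-0.177, -0.001, 0.984], [-0.984, 0.0, -0.177], [-0.0, -1.0, -0.001]] [-0.18  0.4   1.41  0.    1.33 -0.  ]
0 [319.75156008 252.07429237]
49 [319.75491955 279.62826311]
97 [319.76044936 324.98303374]
0 [144.53493324 135.46440634] [301.68667422 228.62088648]
47 [145.3808667 115.6464982] [300.97149402 211.30776283]
97 [146.35582451  92.80590204] [300.16375542 191.75397986]
```

View pics/w9.png

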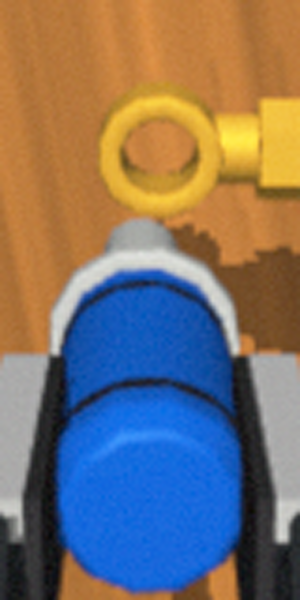

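View pics/w9b.png

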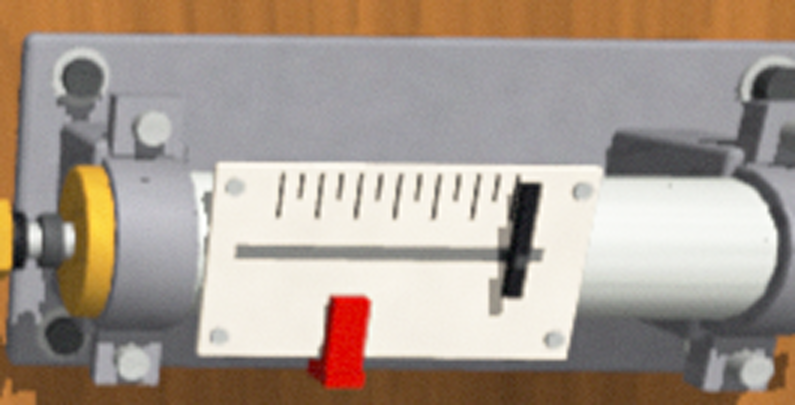

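```bash
python3 - <<'E'
from h import *
W=eyes.capture("wrist"); s,M=st(); T=s["eef_pos"]
f=lambda u,v,z:bp(W,375+u/3,150+v/3,z)
tip=bp(W,316.6,250,139); eye=bp(W,322.7,229.5,70); top=bp(W,320,326,236)
print("tip",tip,"eye",eye,"top",top)
c=[f(*p,83) for p in [(218,163),(602,166),(567,359),(198,354)]]
ang=np.arctan2(*( (c[1]-c[0]+c[2]-c[3])[[1,0]])); print("ang",np.degrees(ang),np.linalg.norm(c[1]-c[0]),np.linalg.norm(c[3]-c[0]))
ux=np.array([np.cos(ang),np.sin(ang),0]);uy=np.array([-ux[1],ux[0],0])
loc=lambda P:((P-eye)@ux,(P-eye)@uy)
print("ptr",loc(f(529.5,184,89)),loc(f(512,297,89)))
print("clip",loc(f(350,297,89)),loc(f(344,370,89)))
print("tool delta eye-tip",M.T@(eye-tip))
E
```

```text
t 4.93 tcp [560.2  14.1 193.4] F [ 0.2  0.5 -0.7] Tq [-0.03  0.01  0.01] g 18.4
[[-0.178, -0.0, 0.984], [-0.984, 0.0, -0.178], [-0.0, -1.0, -0.0]] [-0.18  0.4   1.41  0.    1.33 -0.01]
tip [558.57363786  15.80358547 139.        ] eye [562.53040023  12.52534495  70.        ] top [560.22946309  13.58096772 236.        ]
ang -10.887350426231956 98.62812017435603 51.71869835438092
ptr (np.float64(172.7371893111384), np.float64(20.388198404554608)) (np.float64(173.45170495741664), np.float64(-9.262723866199817))
clip (np.float64(131.452712006052), np.float64(-9.729232258401932)) (np.float64(132.56208116584656), np.float64(-29.77951979587218))
tool delta eye-tip [ 2.52575042 68.99935189  4.48473559]
```

The draw needed comes to about 41 mm, with the plate measuring 98.6 x 51.7 and the pointer 173 behind the eye, all close to the given sizes. Aligning, then lowering to just above the eye for a check.

```bash
python3 -m handwheel '[{"grip":15,"tx":2,"ty":0,"tz":4,"wx":0,"wy":0,"wz":0},{"grip":15,"tx":0,"ty":20,"tz":0,"wx":0,"wy":0,"wz":0},{"grip":15,"tx":0,"ty":25,"tz":0,"wx":0,"wy":0,"wz":0},{"grip":15,"tx":0,"ty":10,"tz":0,"wx":0,"wy":0,"wz":0},{"grip":15,"tx":0,"ty":0,"tz":0,"wx":0,"wy":0,"wz":0},{"grip":15,"tx":0,"ty":0,"tz":0,"wx":0,"wy":0,"wz":0}]' 90
python3 - <<'E'
from h import *
s,M=st();W=eyes.capture("wrist"); save(W,"w10.png",(280,190,400,350),3.75);S=eyes.capture("side");C=eyes.capture("scene");save(S,"s10.png",(300,160,400,270),5)
save(C,"c10.png",(260,180,350,290),5)
for n,P in (("tip",s["eef_pos"]+[0,0,-54]),("eye",[562.2,12.5,70])): print(n,pj(S,P),pj(C,P),pj(W,P))
E
```

```text
time_s: 5.43
eef_pos: [564.2, 10.6, 138.8]
ee_rot: [0.453, -0.453, 0.543, -0.543]
force: [-0.3, -0.7, 0.2]
grip_width: 0.217
t 5.43 tcp [564.2  10.6 138.8] F [-0.3 -0.7  0.2] Tq [ 0.02 -0.    0.04] g 18.5
[[-0.179, -0.0, 0.984], [-0.984, -0.0, -0.179], [0.0, -1.0, -0.0]] [-0.19  0.46  1.47 -0.    1.21 -0.01]
tip [342.56792278 234.74195618] [302.80420792 249.04038416] [319.51700694 251.87973741]
eye [342.87136688 241.08717062] [302.82197669 253.22672362] [316.13086084 243.46987592]
```

View pics/w10.png

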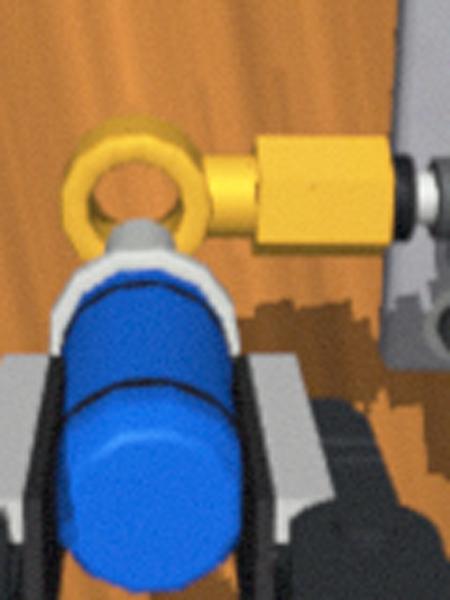

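View pics/s10.png

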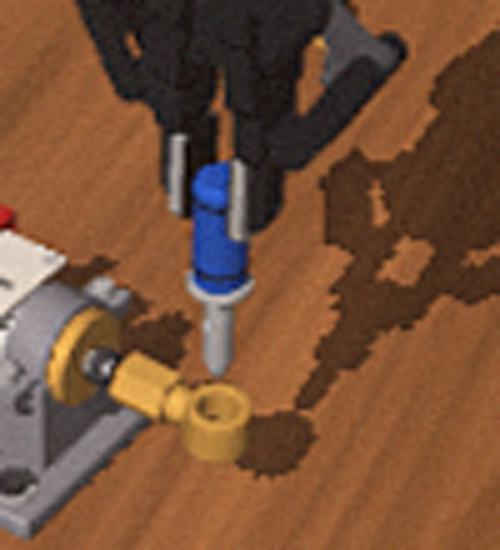

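View pics/c10.png

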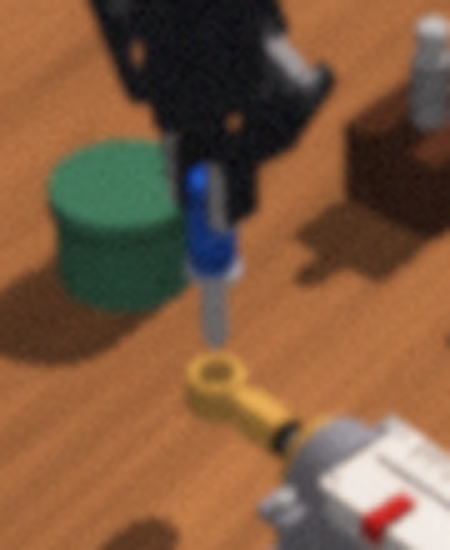

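```bash
python3 - <<'E'
from h import *
s,M=st();W=eyes.capture("wrist");S=eyes.capture("side");C=eyes.capture("scene")
z=138.8-54
for n,c,t,e in (("W",W,(316.5,249.9),(316.5,240.7)),("S",S,(343.6,234.4),(343.4,240.6)),("C",C,(303.2,248.8),(303.2,254.6))):
    a=bp(c,*t,z);b=bp(c,*e,70);print(n,a,b,(M.T@(b-a)).round(1))
E
```

```text
t 5.58 tcp [564.6  10.5 139.8] F [ 0.7 -0.6 -1.8] Tq [-0.03  0.01  0.01] g 18.3
[[-0.179, 0.002, 0.984], [-0.984, -0.0, -0.179], [0.0, -1.0, 0.002]] [-0.19  0.46  1.47  0.    1.21 -0.01]
W [563.0350853   11.86018881  84.8       ] [563.35259957  14.01297244  70.        ] [-2.2 14.8 -0.1]
S [562.73487323   8.75278217  84.8       ] [561.80954121  10.73482195  70.        ] [-1.8 14.8 -1.3]
C [564.36026025  11.83639762  84.8       ] [565.82211328   9.15156063  70.        ] [ 2.4 14.8  1.9]
```

```bash
python3 -m handwheel '[{"grip":15,"tx":-1.2,"ty":8,"tz":0,"wx":0,"wy":0,"wz":0},{"grip":15,"tx":0,"ty":8,"tz":0,"wx":0,"wy":0,"wz":0},{"grip":15,"tx":0,"ty":6,"tz":0,"wx":0,"wy":0,"wz":0},{"grip":15,"tx":0,"ty":4,"tz":0,"wx":0,"wy":0,"wz":0},{"grip":15,"tx":0,"ty":0,"tz":0,"wx":0,"wy":0,"wz":0}]' 90
python3 - <<'E'
from h import *
s,M=st();W=eyes.capture("wrist"); save(W,"w11.png",(280,190,400,350),3.75);S=eyes.capture("side");save(S,"s11.png",(300,160,400,270),5)
E
```

```text
time_s: 6.15
eef_pos: [563.5, 11.9, 111.1]
ee_rot: [0.453, -0.454, 0.544, -0.542]
force: [0.2, -0.2, -1.4]
grip_width: 0.217
t 6.15 tcp [563.5  11.9 111.1] F [ 0.2 -0.2 -1.4] Tq [ 0.    0.02 -0.  ] g 18.5
[[-0.179, -0.002, 0.984], [-0.984, 0.0, -0.179], [-0.0, -1.0, -0.002]] [-0.19  0.49  1.51 -0.    1.15 -0.01]
```

View pics/w11.png

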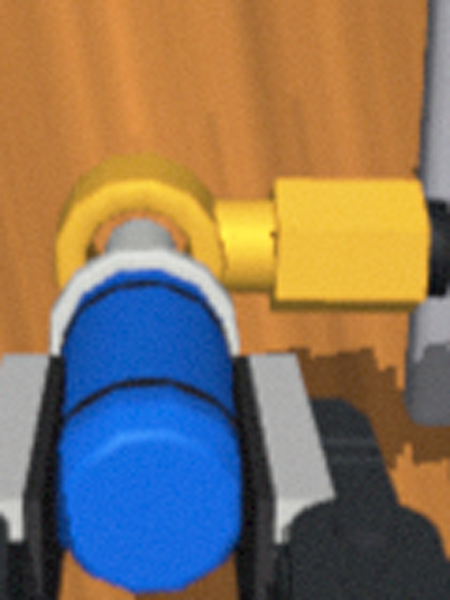

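View pics/s11.png

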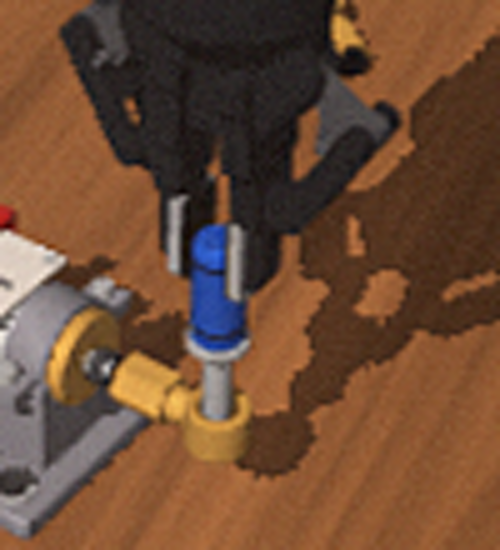

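The tip is inside the bore with no contact force. Lowering to about 5 mm of collar clearance.

```bash
python3 -m handwheel '[{"grip":15,"tx":0,"ty":9,"tz":0,"wx":0,"wy":0,"wz":0},{"grip":15,"tx":0,"ty":9,"tz":0,"wx":0,"wy":0,"wz":0},{"grip":15,"tx":0,"ty":6,"tz":0,"wx":0,"wy":0,"wz":0},{"grip":15,"tx":0,"ty":2,"tz":0,"wx":0,"wy":0,"wz":0},{"grip":15,"tx":0,"ty":0,"tz":0,"wx":0,"wy":0,"wz":0}]' 110
python3 - <<'E'
from h import *
s,M=st();W=eyes.capture("wrist"); save(W,"w12.png",(280,190,640,350),2.2);S=eyes.capture("side");save(S,"s12.png",(260,160,400,270),5)
E
```

```text
time_s: 6.67
eef_pos: [563.7, 11.9, 85.5]
ee_rot: [0.453, -0.453, 0.543, -0.543]
force: [-0.0, -0.3, -1.6]
grip_width: 0.205
t 6.67 tcp [563.7  11.9  85.5] F [-0.  -0.3 -1.6] Tq [ 0.05 -0.01 -0.01] g 17.5
[[-0.179, -0.002, 0.984], [-0.984, 0.0, -0.179], [-0.0, -1.0, -0.002]] [-0.19  0.52  1.53  0.    1.09 -0.01]
```

View pics/w12.png

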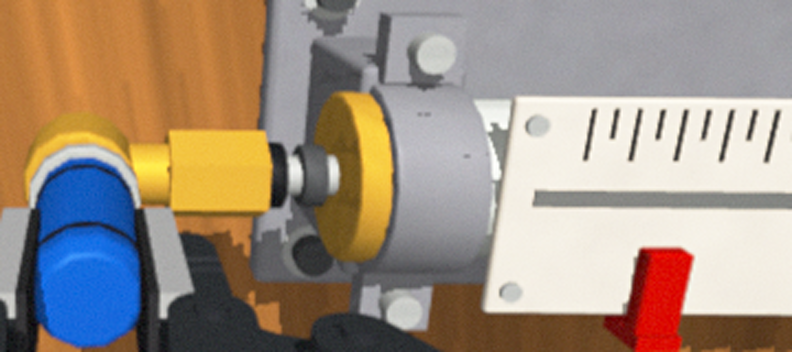

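View pics/s12.png

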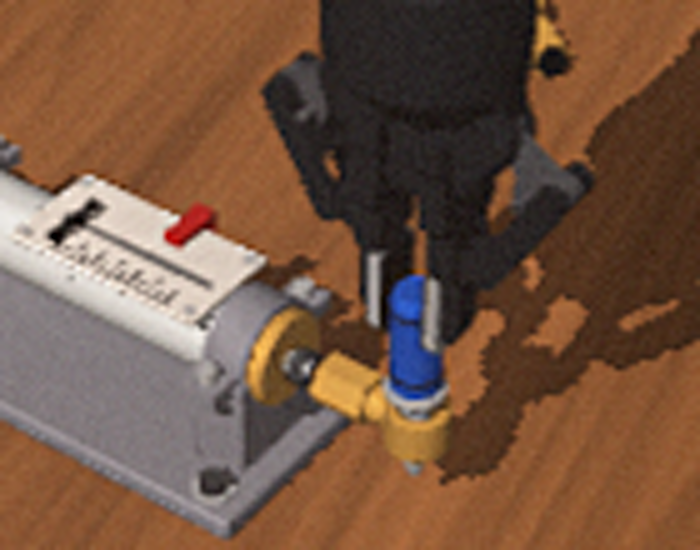

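The shank passes right through the eye, with the tip visible below. Drawing in part first.

```bash
python3 -m handwheel '[{"grip":15,"tx":0,"ty":0,"tz":-4,"wx":0,"wy":0,"wz":0},{"grip":15,"tx":0,"ty":0,"tz":-4,"wx":0,"wy":0,"wz":0},{"grip":15,"tx":0,"ty":0,"tz":-5,"wx":0,"wy":0,"wz":0},{"grip":15,"tx":0,"ty":0,"tz":-5,"wx":0,"wy":0,"wz":0},{"grip":15,"tx":0,"ty":0,"tz":-5,"wx":0,"wy":0,"wz":0},{"grip":15,"tx":0,"ty":0,"tz":-5,"wx":0,"wy":0,"wz":0},{"grip":15,"tx":0,"ty":0,"tz":-2,"wx":0,"wy":0,"wz":0},{"grip":15,"tx":0,"ty":0,"tz":0,"wx":0,"wy":0,"wz":0},{"grip":15,"tx":0,"ty":0,"tz":0,"wx":0,"wy":0,"wz":0}]' 110
python3 - <<'E'
from h import *
s,M=st();W=eyes.capture("wrist"); save(W,"w13.png",(280,190,640,350),2.2);S=eyes.capture("side");save(S,"s13.png",(240,160,400,280),5)
E
```

```text
time_s: 7.52
eef_pos: [536.3, 16.8, 87.1]
ee_rot: [-0.454, 0.452, -0.541, 0.545]
force: [8.9, -0.9, -6.6]
grip_width: 0.21
t 7.52 tcp [536.3  16.8  87.1] F [ 8.9 -0.9 -6.6] Tq [-0.32 -2.09 -0.03] g 17.9
[[-0.179, 0.006, 0.984], [-0.984, -0.001, -0.179], [-0.0, -1.0, 0.006]] [-0.19  0.46  1.62  0.    1.05 -0.01]
```

View pics/w13.png

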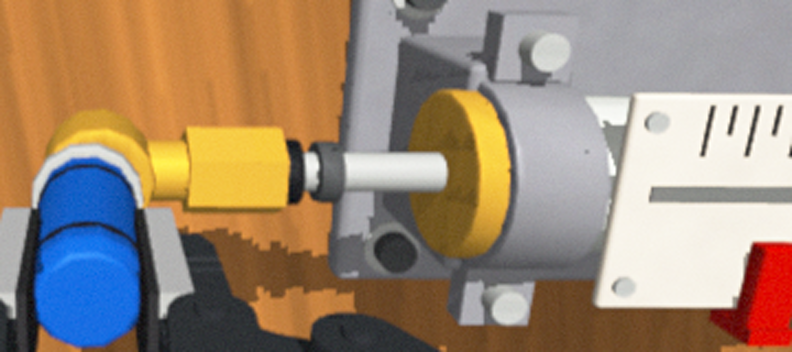

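View pics/s13.png

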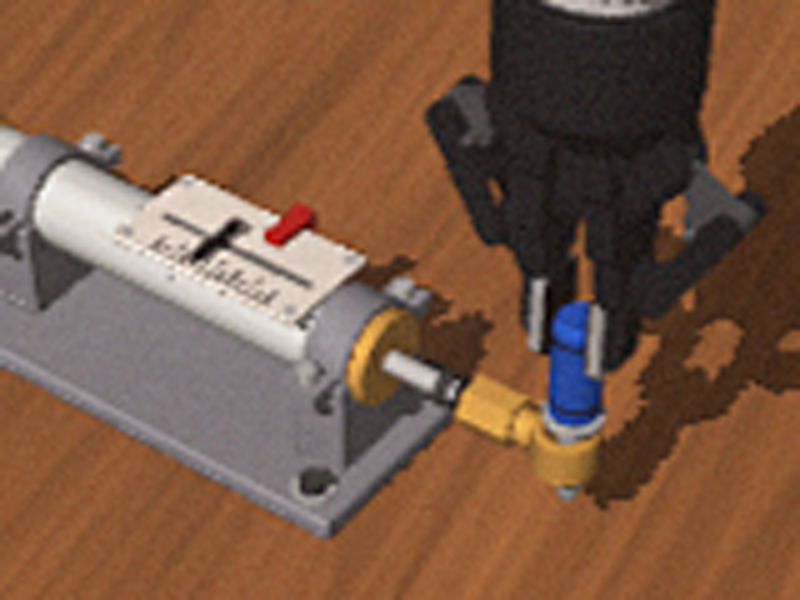

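```bash
cat >> h.py <<'E'
EYE=np.array([562.3,12.4,70]);A=np.radians(-10.6)
ux=np.array([np.cos(A),np.sin(A),0]);uy=np.array([-ux[1],ux[0],0])
def al(c,u,v,z=89):
    P=bp(c,u,v,z)-EYE; return round(P@ux,1),round(P@uy,1)
E
python3 - <<'E'
from h import *
S=eyes.capture("side");C=eyes.capture("scene");save(S,"s14.png",(260,185,320,230),12);save(C,"c14.png",(300,240,390,310),8)
E
```

```text
(no output)
```

View pics/s14.png

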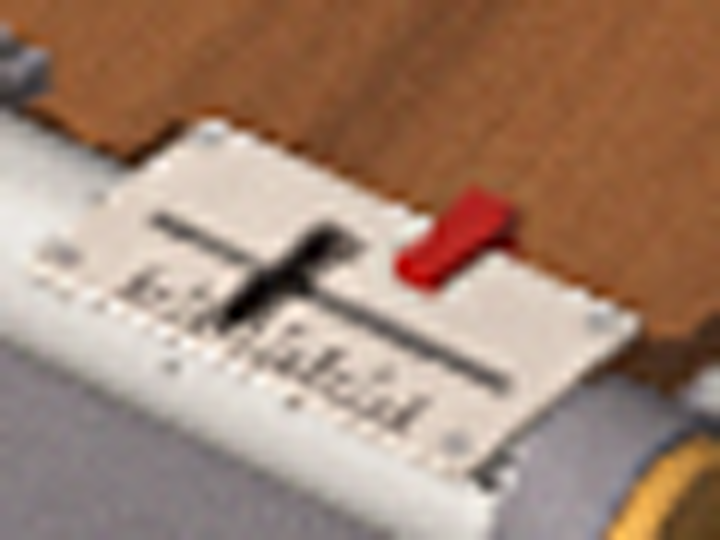

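View pics/c14.png

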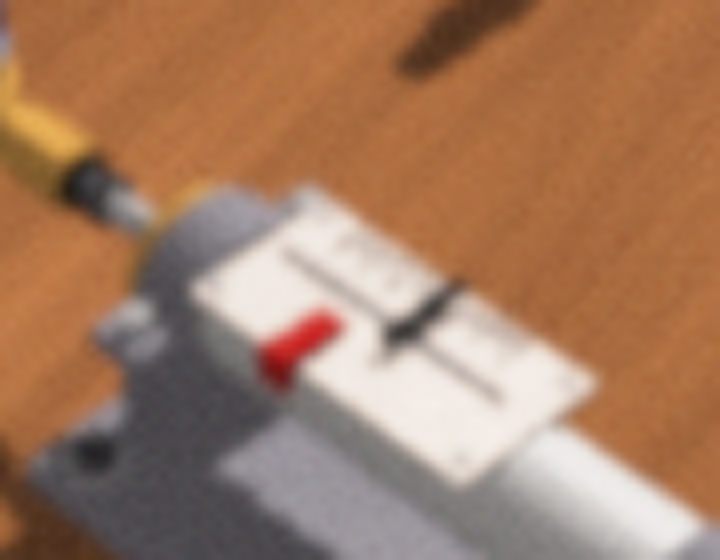

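```bash
python3 - <<'E'
from h import *
S=eyes.capture("side");C=eyes.capture("scene")
s=lambda u,v:al(S,260+u/12,185+v/12); c=lambda u,v:al(C,300+u/8,240+v/8)
print("S ptr",s(325,233),s(230,315),"clip",s(418,258),s(490,205))
print("C ptr",c(460,287),c(392,335),"clip",c(328,322),c(275,352))
for cc,o,f in ((S,(260,185),12),(C,(300,240),8)):
  for x in (131,145,150): print([((pj(cc,EYE*[1,1,0]+ux*x+uy*y+[0,0,89])-o)*f).round() for y in (20,-9.5,-30)])
E
```

```text
S ptr (np.float64(148.6), np.float64(-8.0)) (np.float64(147.7), np.float64(19.4)) clip (np.float64(130.9), np.float64(-12.1)) (np.float64(129.8), np.float64(-31.3))
C ptr (np.float64(151.8), np.float64(18.7)) (np.float64(151.7), np.float64(-7.2)) clip (np.float64(136.7), np.float64(-15.6)) (np.float64(134.8), np.float64(-33.4))
[array([303., 353.]), array([409., 265.]), array([480., 206.])]
[array([240., 323.]), array([346., 236.]), array([418., 178.])]
[array([218., 312.]), array([324., 226.]), array([396., 168.])]
[array([406., 246.]), array([329., 300.]), array([274., 338.])]
[array([444., 272.]), array([367., 326.]), array([312., 365.])]
[array([458., 281.]), array([381., 336.]), array([326., 375.])]
```

About 17 mm remains, since side gives 17.8 and scene 16. That agrees with 41 needed minus about 24 drawn. Pulling 14 more, then fine.

```bash
python3 -m handwheel '[{"grip":15,"tx":0,"ty":0,"tz":-3,"wx":0,"wy":0,"wz":0},{"grip":15,"tx":0,"ty":0,"tz":-4,"wx":0,"wy":0,"wz":0},{"grip":15,"tx":0,"ty":0,"tz":-4,"wx":0,"wy":0,"wz":0},{"grip":15,"tx":0,"ty":0,"tz":-3,"wx":0,"wy":0,"wz":0},{"grip":15,"tx":0,"ty":0,"tz":0,"wx":0,"wy":0,"wz":0},{"grip":15,"tx":0,"ty":0,"tz":0,"wx":0,"wy":0,"wz":0}]' 110
python3 - <<'E'
from h import *
st();S=eyes.capture("side");C=eyes.capture("scene");W=eyes.capture("wrist");save(S,"s15.png",(260,185,320,230),12);save(C,"c15.png",(300,240,390,310),8);save(W,"w15.png")
E
```

```text
time_s: 8.32
eef_pos: [523.5, 19.1, 87.4]
ee_rot: [-0.455, 0.451, -0.541, 0.545]
force: [13.2, -2.3, -7.9]
grip_width: 0.208
t 8.32 tcp [523.5  19.1  87.4] F [13.2 -2.3 -7.9] Tq [-0.4  -2.92 -0.04] g 17.7
[[-0.179, 0.009, 0.984], [-0.984, -0.001, -0.179], [-0.0, -1.0, 0.009]] [-0.19  0.43  1.66  0.    1.04 -0.01]
```

View pics/s15.png

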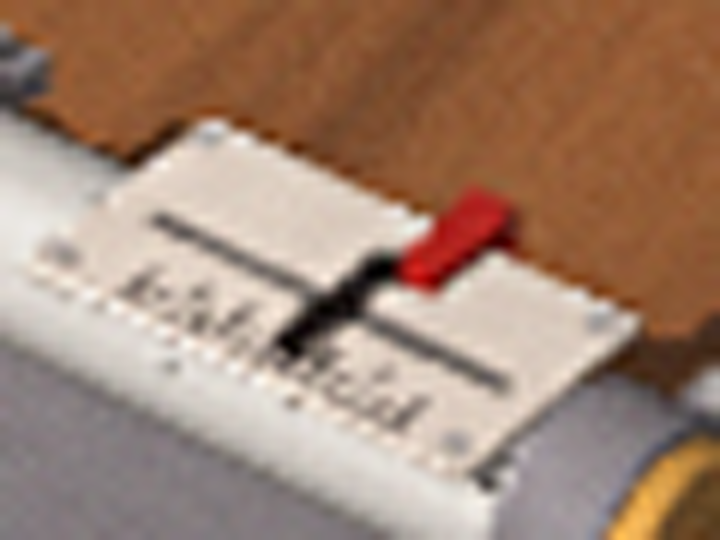

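View pics/c15.png

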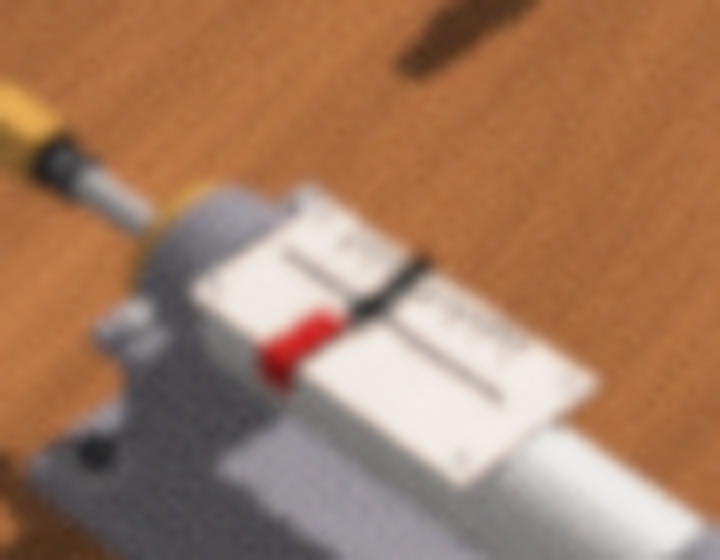

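View pics/w15.png

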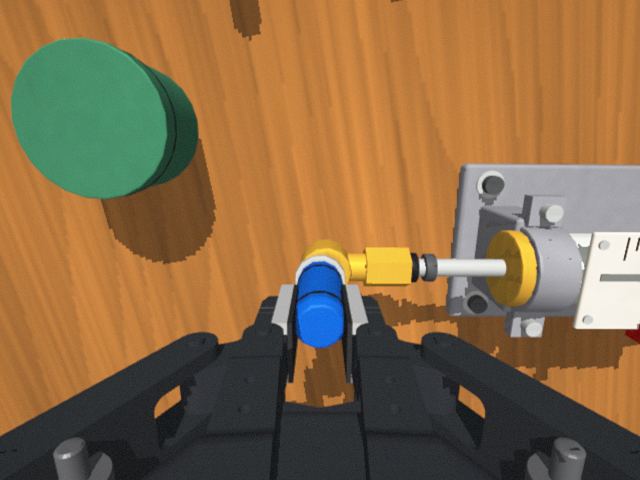

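```bash
python3 - <<'E'
from h import *
S=eyes.capture("side");C=eyes.capture("scene");st()
s=lambda u,v:al(S,260+u/12,185+v/12); c=lambda u,v:al(C,300+u/8,240+v/8)
print("S ptr",s(386,263),s(289,345),"clip",s(418,258),s(490,205))
print("C ptr",c(425,262),c(358,308),"clip",c(330,322),c(277,352))
# colour-based centroids
for n,cc in (("S",S),("C",C)):
    p=cc["pixels"]; h=cv2.cvtColor(p,cv2.COLOR_RGB2HSV)
    red=cv2.inRange(h,(0,170,150),(6,255,255))
    x0,y0,x1,y1=(260,185,320,230) if n=="S" else (300,240,390,310)
    yy,xx=np.nonzero(red[y0:y1,x0:x1]); 
    print(n,"red",al(cc,xx.mean()+x0,yy.mean()+y0),len(xx))
    a,b=sorted([0,1]);
E
```

```text
t 8.57 tcp [523.6  19.1  87.4] F [12.2 -1.9 -6.6] Tq [-0.38 -2.88 -0.  ] g 17.8
[[-0.18, 0.009, 0.984], [-0.984, -0.001, -0.179], [-0.0, -1.0, 0.009]] [-0.19  0.43  1.66  0.    1.04 -0.01]
S ptr (np.float64(134.6), np.float64(-7.7)) (np.float64(134.2), np.float64(19.7)) clip (np.float64(130.9), np.float64(-12.1)) (np.float64(129.8), np.float64(-31.3))
C ptr (np.float64(138.8), np.float64(19.2)) (np.float64(138.5), np.float64(-6.2)) clip (np.float64(137.1), np.float64(-15.3)) (np.float64(135.2), np.float64(-33.1))
S red (np.float64(131.4), np.float64(-21.7)) 32
C red (np.float64(135.2), np.float64(-25.1)) 19
```

Remaining is about 3 mm (side 3–4, scene 2.5, wrist estimate consistent).

```bash
python3 -m handwheel '[{"grip":15,"tx":0,"ty":0,"tz":-2,"wx":0,"wy":0,"wz":0},{"grip":15,"tx":0,"ty":0,"tz":-1.2,"wx":0,"wy":0,"wz":0},{"grip":15,"tx":0,"ty":0,"tz":0,"wx":0,"wy":0,"wz":0},{"grip":15,"tx":0,"ty":0,"tz":0,"wx":0,"wy":0,"wz":0},{"grip":15,"tx":0,"ty":0,"tz":0,"wx":0,"wy":0,"wz":0}]' 110
python3 - <<'E'
from h import *
st();S=[eyes.capture("side") for _ in range(6)];C=[eyes.capture("scene") for _ in range(6)]
for L in (S,C): L[0]["pixels"]=np.mean([c["pixels"] for c in L],0).astype(np.uint8)
save(S[0],"s16.png",(270,190,310,220),18);save(C[0],"c16.png",(325,260,360,290),18); save(S[0],"s16b.png",(300,120,420,280),3.7)
E
```

```text
time_s: 8.98
eef_pos: [520.7, 19.6, 87.5]
ee_rot: [-0.455, 0.451, -0.54, 0.546]
force: [13.9, -1.9, -8.7]
grip_width: 0.209
t 8.98 tcp [520.7  19.6  87.5] F [13.9 -1.9 -8.7] Tq [-0.37 -3.1   0.02] g 17.8
[[-0.18, 0.01, 0.984], [-0.984, -0.001, -0.179], [-0.0, -1.0, 0.01]] [-0.19  0.43  1.67  0.    1.03 -0.01]
```

View pics/s16.png

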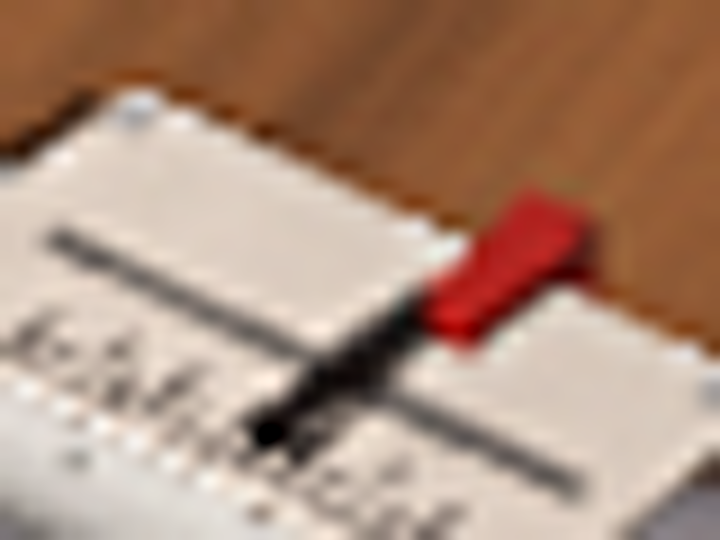

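View pics/c16.png

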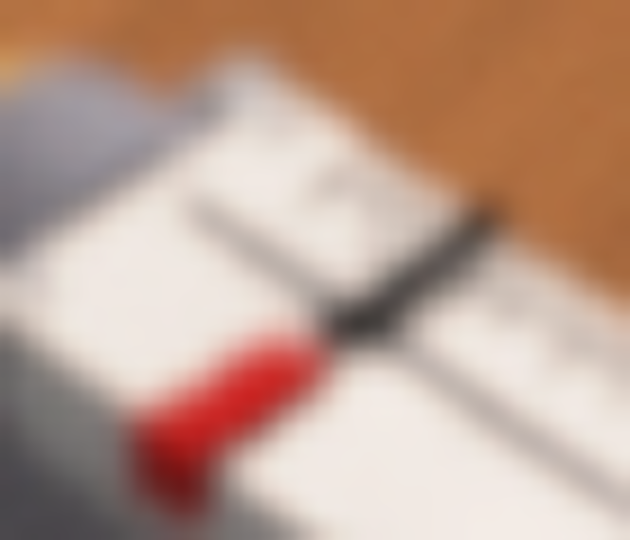

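View pics/s16b.png

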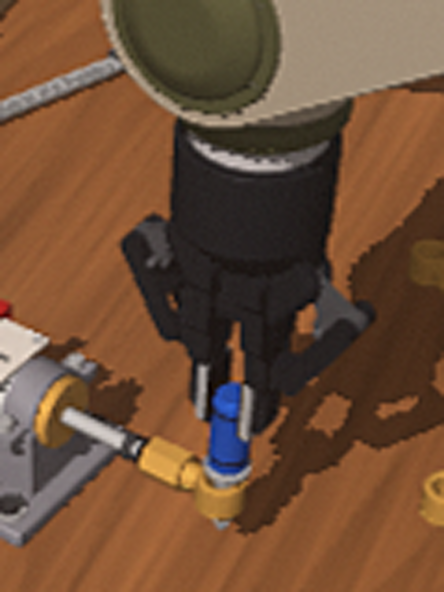

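```bash
python3 - <<'E'
from h import *
S=eyes.capture("side");C=eyes.capture("scene")
s=lambda u,v,z=89:al(S,270+u/18,190+v/18,z); c=lambda u,v,z=89:al(C,325+u/18,260+v/18,z)
print("S ptr",s(412,310),s(265,430),"clip inner face",s(452,322),"top face z93 inner",s(452,305,92),"outer",s(560,215,92), s(560,215))
print("C ptr",c(488,212),c(345,325),"clip",c(300,352),c(165,430),c(300,345,92),c(165,425,92))
for x in (128,131,134): print(x,[((pj(S,EYE*[1,1,0]+ux*x+uy*y+[0,0,89])-(270,190))*18).round() for y in (20,-9,-12,-30)])
# edges in rectified top-down view at z=89
for n,cc in (("S",S),("C",C)):
    imgs=np.mean([eyes.capture("side" if n=="S" else "scene")["pixels"] for _ in range(4)],0).astype(np.float32)
    X,Y=np.meshgrid(np.arange(110,180,.2),np.arange(30,-40,-.2))
    P=EYE*[1,1,0]+X[...,None]*ux+Y[...,None]*uy+[0,0,89]
    q=P@np.array(cc["R"]).T+np.array(cc["t"]); q=q@np.array(cc["mtx"]).T; q=(q[...,:2]/q[...,2:]).astype(np.float32)
    r=cv2.remap(imgs,q[...,0],q[...,1],cv2.INTER_CUBIC).clip(0,255).astype(np.uint8)
    cv2.imwrite(f"pics/rect{n}.png",cv2.resize(r[:,:,::-1],None,fx=1.7,fy=1.7))
E
```

```text
S ptr (np.float64(132.8), np.float64(-7.8)) (np.float64(132.9), np.float64(19.3)) clip inner face (np.float64(127.6), np.float64(-8.8)) top face z93 inner (np.float64(127.1), np.float64(-8.4)) outer (np.float64(127.2), np.float64(-29.1)) (np.float64(129.7), np.float64(-32.0))
C ptr (np.float64(135.2), np.float64(19.9)) (np.float64(136.7), np.float64(-6.1)) clip (np.float64(136.2), np.float64(-13.2)) (np.float64(134.3), np.float64(-33.5)) (np.float64(137.5), np.float64(-14.6)) (np.float64(135.9), np.float64(-35.1))
128 [array([294., 449.]), array([451., 320.]), array([466., 307.]), array([561., 229.])]
131 [array([274., 439.]), array([430., 310.]), array([446., 297.]), array([540., 220.])]
134 [array([254., 430.]), array([410., 301.]), array([426., 288.]), array([520., 210.])]
```

View pics/rectS.png

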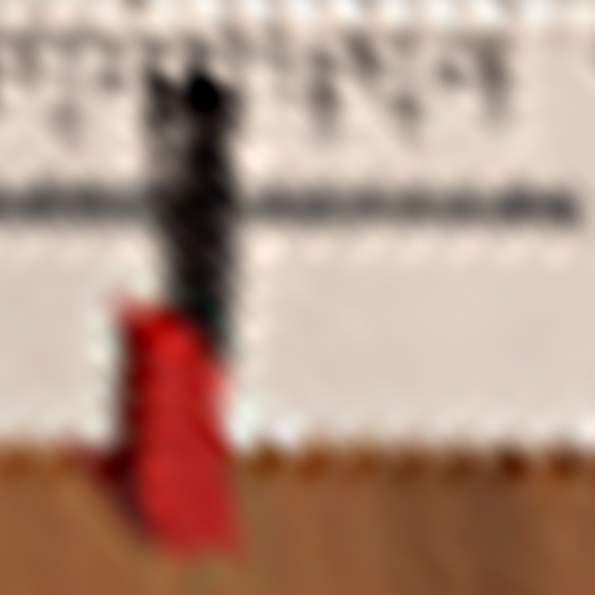

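View pics/rectC.png

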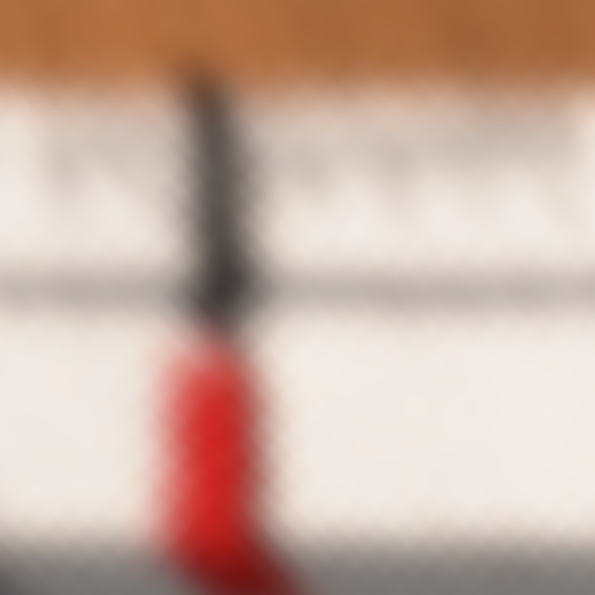

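```bash
cat > rect.py <<'E'
from h import *
def rect(im,cc,x0=115,x1=180,y0=25,y1=-40,z=89,k=6):
    X,Y=np.meshgrid(np.arange(x0,x1,1/k),np.arange(y0,y1,-1/k))
    P=EYE*[1,1,0]+X[...,None]*ux+Y[...,None]*uy+[0,0,z]
    q=P@np.array(cc["R"]).T+np.array(cc["t"]); q=q@np.array(cc["mtx"]).T; q=(q[...,:2]/q[...,2:]).astype(np.float32)
    return cv2.remap(im,q[...,0],q[...,1],cv2.INTER_CUBIC)
E
python3 - <<'E'
from rect import *
S=eyes.capture("side");C=eyes.capture("scene")
W={"mtx":[[363.966356985423,0,319.23770906793857],[0,363.966356985423,243.02528988160074],[0,0,1]],"R":[[0.9999985005033973,-0.0005424971382864055,-0.001644593510202859],[-9.593346821248895e-05,-0.965561640223024,0.2601743833020368],[-0.001729100265608384,-0.2601738353998735,-0.9655602444102558]],"t":[-524.2332247508548,-34.012537783310435,380.00037701398975]}
R=[rect(cv2.imread("pics/side0.png"),S),rect(S["pixels"][:,:,::-1].copy(),S),rect(cv2.imread("pics/scene0.png"),C),rect(C["pixels"][:,:,::-1].copy(),C),rect(cv2.imread("pics/wrist0.png"),W)]
cv2.imwrite("pics/R1.png",np.hstack(R[:2]));cv2.imwrite("pics/R2.png",np.hstack(R[2:4]));cv2.imwrite("pics/R3.png",R[4])
E
```

```text
(no output)
```

View pics/R1.png

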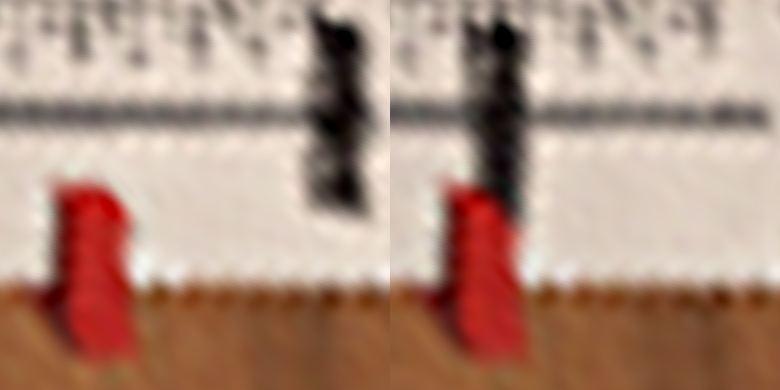

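View pics/R2.png

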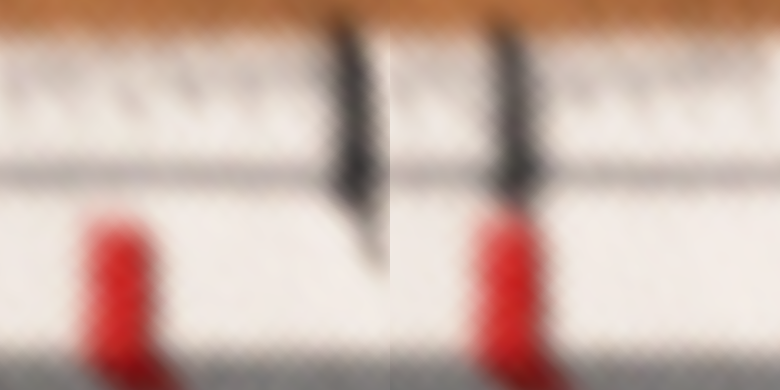

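View pics/R3.png

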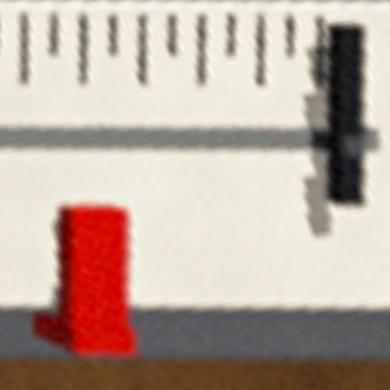

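Combining the three cameras (the pointer is seen about 2 mm higher than the clip) gives a needed draw of about 40.4, drawn about 38, so roughly 2 mm remain. Nudging.

```bash
python3 -m handwheel '[{"grip":15,"tx":0,"ty":0,"tz":-1,"wx":0,"wy":0,"wz":0},{"grip":15,"tx":0,"ty":0,"tz":-1,"wx":0,"wy":0,"wz":0},{"grip":15,"tx":0,"ty":0,"tz":0,"wx":0,"wy":0,"wz":0},{"grip":15,"tx":0,"ty":0,"tz":0,"wx":0,"wy":0,"wz":0},{"grip":15,"tx":0,"ty":0,"tz":0,"wx":0,"wy":0,"wz":0}]' 110
python3 - <<'E'
from rect import *
st()
def av(n):
    L=[eyes.capture(n) for _ in range(4)]; c=L[0]; return c,np.mean([l["pixels"] for l in L],0)[:,:,::-1].round().astype(np.uint8)
S,s=av("side");C,c=av("scene");st()
cv2.imwrite("pics/R4.png",np.hstack([rect(s,S),rect(c,C)]))
W=eyes.capture("wrist");save(W,"w17.png",(280,190,480,350),3)
print((al(S,0,0)[0]))
def prof(im,cc,zp):
    r=rect(im,cc).astype(float); 
    g=r.sum(2)
    a=g[110+0:195]; return a
E
```

```text
time_s: 10.6
eef_pos: [518.9, 19.9, 87.5]
ee_rot: [-0.455, 0.451, -0.54, 0.546]
force: [14.5, -1.6, -8.6]
grip_width: 0.209
t 10.6 tcp [518.9  19.9  87.5] F [14.5 -1.6 -8.6] Tq [-0.4  -3.2   0.01] g 17.9
[[-0.18, 0.01, 0.984], [-0.984, -0.002, -0.18], [-0.0, -1.0, 0.01]] [-0.19  0.42  1.68  0.    1.03 -0.01]
t 11.0 tcp [518.9  20.   87.5] F [14.5 -2.  -8.8] Tq [-0.41 -3.24 -0.01] g 17.5
[[-0.18, 0.01, 0.984], [-0.984, -0.002, -0.18], [-0.0, -1.0, 0.01]] [-0.19  0.42  1.68  0.    1.03 -0.01]
2032.3
```

View pics/R4.png

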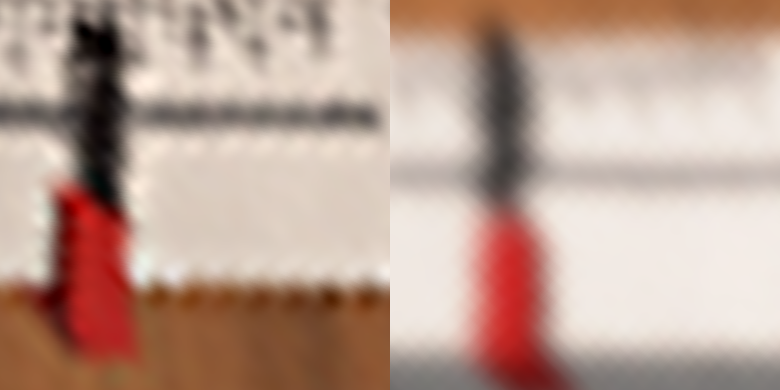

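View pics/w17.png

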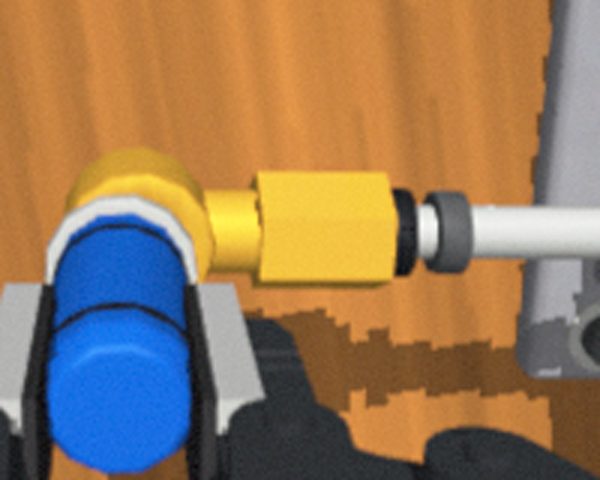

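```bash
python3 - <<'E'
from h import *
W=eyes.capture("wrist"); P=bp(W,326.5,266,66); print(P,(P-EYE)@ux,(P-EYE)@uy)
P=bp(W,280+326/3,190+228/3,66);print("hex mid",(P-EYE)@ux,(P-EYE)@uy); s,_=st()
for n,b in (("side",(270,140,420,290)),("scene",(230,130,430,330))): save(eyes.capture(n),n+"18.png",b,4 if n=="side" else 3)
E
```

```text
[523.17134196  20.76207423  66.        ] -39.99915600120733 1.0216088538940085
hex mid -5.828231139588179 1.0458594271110107
t 11.1 tcp [518.9  19.9  87.5] F [14.3 -1.4 -9.4] Tq [-0.4  -3.26  0.03] g 17.6
[[-0.18, 0.01, 0.984], [-0.984, -0.002, -0.18], [-0.0, -1.0, 0.01]] [-0.19  0.42  1.68  0.    1.03 -0.01]
```

View pics/side18.png

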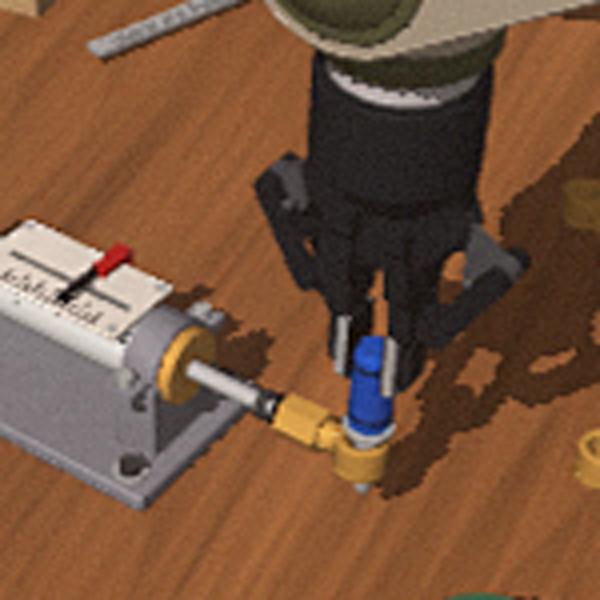

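View pics/scene18.png

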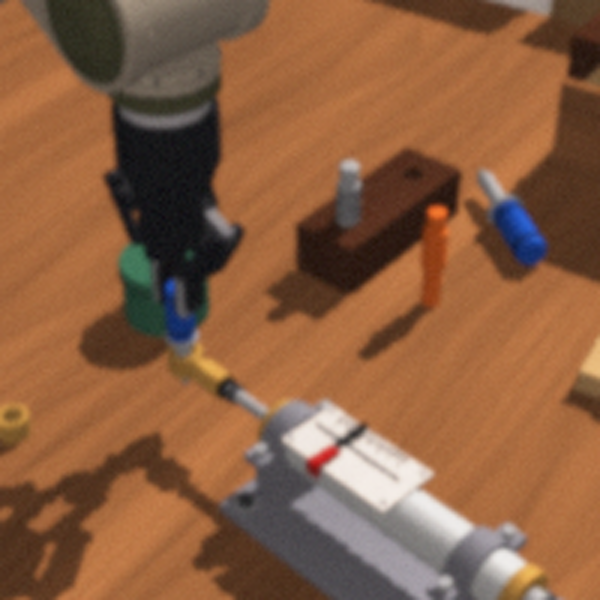

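Wrist view gives a draw of 40.0, against 40.4–41 needed. A final 0.5 mm nudge, a check for steadiness, then I hand in.

```bash
python3 -m handwheel '[{"grip":15,"tx":0,"ty":0,"tz":-0.5,"wx":0,"wy":0,"wz":0},{"grip":15,"tx":0,"ty":0,"tz":0,"wx":0,"wy":0,"wz":0},{"grip":15,"tx":0,"ty":0,"tz":0,"wx":0,"wy":0,"wz":0},{"grip":15,"tx":0,"ty":0,"tz":0,"wx":0,"wy":0,"wz":0},{"grip":15,"tx":0,"ty":0,"tz":0,"wx":0,"wy":0,"wz":0},{"grip":15,"tx":0,"ty":0,"tz":0,"wx":0,"wy":0,"wz":0},{"grip":15,"tx":0,"ty":0,"tz":0,"wx":0,"wy":0,"wz":0},{"grip":15,"tx":0,"ty":0,"tz":0,"wx":0,"wy":0,"wz":0}]' 110
python3 - <<'E'
from rect import *
st();S=eyes.capture("side");C=eyes.capture("scene")
cv2.imwrite("pics/R5.png",np.hstack([rect(S["pixels"][:,:,::-1].copy(),S),rect(C["pixels"][:,:,::-1].copy(),C)])); save(S,"s19.png")
E
```

```text
time_s: 11.87
eef_pos: [518.6, 20.0, 87.5]
ee_rot: [-0.455, 0.45, -0.54, 0.546]
force: [15.6, -1.4, -8.7]
grip_width: 0.207
t 11.87 tcp [518.6  20.   87.5] F [15.6 -1.4 -8.7] Tq [-0.41 -3.32  0.02] g 17.7
[[-0.18, 0.01, 0.984], [-0.984, -0.002, -0.18], [-0.0, -1.0, 0.01]] [-0.19  0.42  1.68  0.    1.03 -0.01]
```

View pics/R5.png

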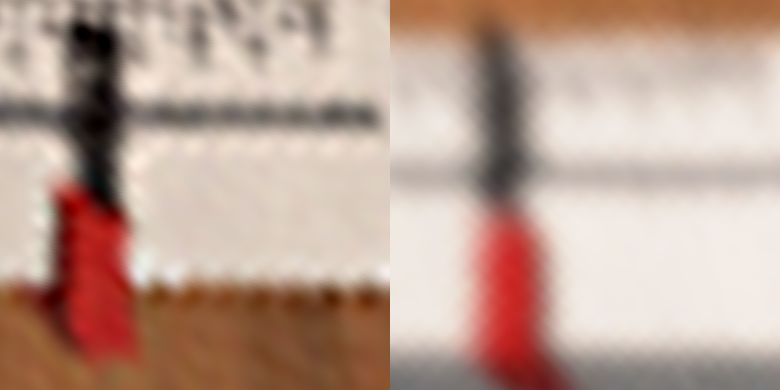

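View pics/s19.png

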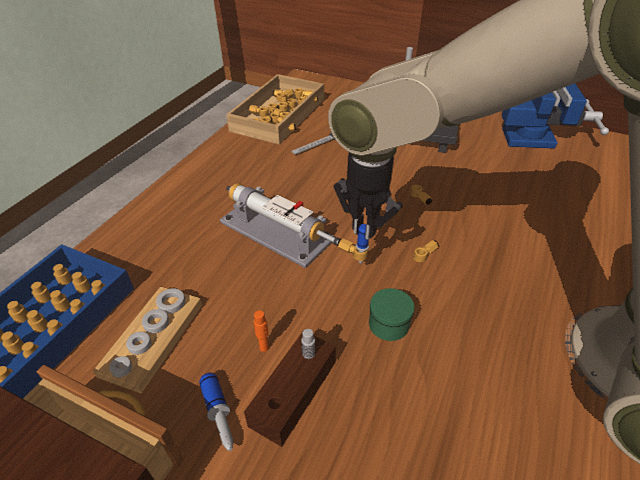

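The pointer bar runs into the clip's middle between the two views, the load is steady, and the gauge, tin and elbows are where they were. Handing in.

```bash
python3 -c "
from rig import ctrl
print(ctrl.finish_job())"
```

```text
the job is handed in; nothing more can be done
None
```

I took the draw pin from the stand, put its shank down through the elbow's eye, drew the elbow out to the clip, and handed the job in still gripping the pin under load. The clock stood at about 12 s when I handed in.

- **Draw:** the last wrist check gave 40.0 mm, and I then nudged another 0.5 mm. The clip calls for about 40.4–41 mm. The measured pull was about 15.6 N, against 15 N expected from the spring at 40 mm.
- **Pointer against clip:** the two fixed cameras disagree slightly. Side put the pointer about 2 mm short of the clip and scene about 1 mm past it. That fits the pointer bar being seen about 2 mm higher than the clip, so I judge them level to within about 1 mm.
- **What went wrong:** as I came down to grasp the pin, something on the arm or gripper toppled the large blue look-alike pin standing beside the stand. It now lies still on the bench and is not one of the listed things. I only measured forces between moves, so I don't know how hard the contact was.
- **Other things:** in the last pictures the clip, plug gauge, tin and loose elbows are where they were. The pin is close to upright, with a slight lean.

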